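# Strip the push-fit knob and shroud from a stop tap with a fork puller

## Robot

A 7-joint arm with a two-finger parallel gripper is mounted at the origin on a cart in front of the work surface, level with it; the furniture and walls round the work are solid. World frame = base frame: x ahead of the robot, y to its left, z up, the work surface at z = 0. Lengths are in m, angles in rad, forces in N, time in s.
With the tool pointing down it reaches from about 0.425 to 0.925 m from the base axis. Payload 6.8 kg.
Tool frame: the origin (TCP) lies on the mounting face of the last link; the fingertips stand 173 mm ahead of it and the grasp point (between the pads) lies 155 mm ahead of it; z points along the fingers, y is the line along which they close (so a half turn about z gives the same grasp; the last joint's range is limited). The gripper opens to 85 mm and grips with 20 to 120 N. Pads are 22 mm wide; open, the fingers measure 114 mm over their backs; the gripper's body (76 mm by 85 mm) begins 54 mm behind the grasp point. The pads swing forward as they close: fully open they stand 13 mm farther back than shut.
Start: joints at [1.23, 0.477, 0.022, 1.555, -0.011, 1.109, -0.083], TCP at [0.156, -0.657, 0.405] pointing down, gripper open.
Joint ranges: [-2.96, 2.96], [-0.34, 2.1], [-1.41, 1.46], [0.24, 2.44], [-1.37, 4.51], [0.17, 1.92], [-2.96, 2.96]. Speed limits (rad/s): [2.39, 2.39, 3.14, 3.14, 3.14, 3.14, 3.14].

## Interface

Orientations are given as a rotation vector (axis times angle).
In Python, from bench import r gives the robot as it stands.
- The arm moves only by the tool arm_command, never from a script. Its argument "plan" is a list of rows, each an object of numbers: "claw": the closure, from 0 (fully open) to 1 (shut); "tx", "ty", "tz": the shift along the tool's x, y, z in m; "ax", "ay", "az": the turn, a rotation vector about the tool's x, y, z in degrees. A call has exactly 10 rows; each row shifts and turns the commanded pose from where the row before left it, along the tool's axes as they then stand; what a row does not reach is not made up. A row lasts 1/12 s, in which the tool goes at most 41.7 mm and 7.16 degrees, less where a joint would pass 70% of its speed; a pose out of reach is approached as far as the arm can. A call is refused whole if a number of a shift passes 0.0417 or a number of a turn 7.16, either way. A call with a gripper value outside its range is refused whole. The fingers move at their own pace and stop on an object; "squeeze" is the grip in N (left out, the last holds). Time passes only in rows, so rows that do not move let the fingers close, or fill a call up. It gives the time, the measured TCP pose, the force, the opening and the grip force at its end, in the units of the state.
- r.get_obs(): the state, without advancing time (a new reading comes with each control period).
- r.grab_frame(name): name is "side" or "top" or "wrist"; returns the picture (400x640x3 uint8, red, green, blue); there is no depth.
- r.camera_model(name): a dict with "fx", "fy", "cx", "cy" (pixels), "k1" (the pictures are not rectified: a ray, as slopes to the right and down, at radius r is drawn at 1 + k1 r^2 times it, then the intrinsics apply), "position" and "orientation" of the camera in the world; the wrist camera has in their place "tool_from_camera" (4x4, takes a point from camera to tool coordinates, whose origin is the TCP and whose axes are the flange's). Camera axes: x right, y up, looking along -z (the intrinsics and any distortion apply to the point x, -y, -z); pixel columns grow to the right and rows downward; lengths in m; the calibration is good to about 2 mm. A picture is of the moment at which its call begins: read the wrist's pose just before it. camera_model takes no time and is no camera call.
- r.hand_in(): hands the job in; it is judged then, once.
Trained networks look in the newest picture that a camera, given by its name, has taken for a name from the list of things; names that differ only in an ending like _2 or _b are one class to them, and where a whole thing is asked for, a point or a joint stands for the part that bears it (a point fixed in the world has none). Each returns a list of dicts, best first, with "confidence" (0 to 1); they miss things now and then, are a little off and sometimes report something else, mostly with a low value. They report only what shows in the picture. A call takes as long as a camera call. They do not tell look-alikes from the thing itself.
- r.boxes_of(target, camera): "location" ([x, y, z] in m, in the coordinates of the camera as it stood for that picture, good to about 4 mm: the middle of the surface that is visible of it).
- r.tip_of(target, camera): "location" ([x, y, z] in m, in the coordinates of the camera as it stood for that picture, good to about 4 mm: a listed point, or the origin of a listed thing).
The state is a dict: "clock": time; "joints": joint angles; "qvel": joint speeds; "tau": joint torques, N m; "tcp_pos": TCP position; "orientation": TCP orientation; "contact_force": force on the tool from outside, world axes, zero at the start; "moment": the same for the moment, N m; "grip_width": finger opening in m; "gripper_force": force on a finger pad.
Only numpy, scipy, OpenCV 4.12 (cv2) and the standard library are available. Lean on these libraries where they do the work, as an engineer would, in place of code of your own. Each camera call takes 0.05 s, during which the arm holds its last target. There are 200 camera calls.

## Task

Strip the trim off the demonstration stop tap: find by feel, without forcing it, which way the fork puller slides home under the snug chrome knob, hook it there and pull straight up until the knob pops off the spindle, then carry it on the fork to the black mat, standing it there on its hub; keep the knob level, never touch it with the fingers and do not bear down on the thin shroud with the puller. Then stand the puller upright on the bench, lift the shroud off the tap with the fingers and stand it on the mat beside the knob. Leave the other things on the bench alone.

Things in the scene. Friction and masses are not known exactly. Their poses are not given: they have to be found in the camera images.
- tap: Stop tap, does not move: pale wooden block 84 x 84 x 30 mm, a copper pipe stub out of each y side (112 mm tip to tip), the tap standing up from its middle. Origin: centre of the block's underside, on the tap's axis, z up. Nested on the axis: knob on top, under it the shroud, inside that the brass tap.
- tap_flange (a point): Middle of the flange's top, 34 mm above tap: the flange is 58 mm across and carries the shroud. A collar 33 mm across rises 5 mm from it and locates the shroud with 1.5 mm of play; inside stands a brass hex nut 31 mm over corners, 17 mm tall.
- spindle_top (a point): Top of the brass spindle, 95 mm above tap; the spindle is 15 mm square. 15 mm below its top four sprung lugs stand out to 10 mm from the axis and snap into a groove in the knob's bore.
- knob: Chrome push-on knob with a blue disc on top, 32.5 mm tall, 100 g, keyed to the square spindle and held on it only by the lugs, at 69 mm above tap. Origin: centre of the hub's underside, z up. Hub 24 mm across, z 0 to 12; above it the round head, 50 mm across. The lugs let go at 8 to 25 N of upward pull; after 26 mm of rise the knob is clear. It can ride loose on the fork and stand on its hub.
- knob_rim (a point): On the knob's axis, at the height of the flat underside of its head (knob z 12), the rim to hook under. At the start a 9 mm gap is free from the shroud's top to this rim, and the hub's lowest 3 mm sit in the shroud's hole.
- knob_collar (a point): On the knob's axis at mid height (knob z 8) of a brass collar hidden under the head: knob z 4 to 12, 40 mm across, two flats 26 mm apart, stiff on the hub. No pose tells its turn: the fork goes home along the tap's x axis (+x) turned by -0.7 to 0.7 rad; up to 0.2 rad off it still slides on; over 0.3 rad off, the tines stop some 30 mm short. Feel for it, as with a spanner.
- shroud: Thin chrome sleeve under the knob: 38 mm tall, 42 mm across (45 at the foot), flat top with a 29 mm hole, 70 g. Origin: centre of its underside, z up; at the start on the flange, trapped loosely by the knob. Once the knob is off, grip it across its 42 mm with the fingers from above and lift; its foot must rise 61 mm to clear the spindle.
- puller: Steel C-shaped fork puller, 85 mm tall, 160 g, standing on its fork. Origin: underside of the fork, mid slot, straight below the grip; z up, x the way the fork points. Fork 4.5 mm thick, 50 wide; 32 mm slot open to +x; its flat bottom at x -20 centres the knob's collar over the origin. Leg at x -44 to -36, bar 37 mm above the fork.
- puller_grip (a point): Middle of the puller's orange grip, 69 mm above puller. Grip 30 mm long in x, 14 mm thick in y, z 49 to 85 of the puller; the top bar below it (z 42 to 50) is also 14 mm thick, so fingers can close in y on both.
- tine_tips (a point): Midway between the ends of the puller's two tines, at the fork's underside: x 27 of the puller. Tines 9 mm wide. Each carries near its end an upturned tip, 7 mm across, reaching 2 mm above the fork (z 6.5 of the puller). With the collar home in the slot the tips come out just beyond the head's edge and keep it aboard; short of home they would lift it by its edge and tip it.
- mat: Black rubber parts mat 150 (x) x 130 (y) x 3 mm, fixed to the bench. Origin: centre of its underside, z up.
- driver_set: Bystander: orange screwdriver set standing upright, 45 mm across, 129 tall, origin under its centre.
- blue_marker: Bystander: blue marker pen lying down, 17 x 130 x 17 mm, long in its own y, origin under its centre.
- tape_measure: Bystander: orange tape measure standing on edge, 36 x 78 x 64 mm, origin under its centre.
There are look-alikes about, which are no part of the job. Leave any turquoise look-alike of the knob alone.

How it is judged:
On the way, in this order (a step that is already met when the one before it is completed fails the run):
1. the knob has come straight up off the spindle and rides on the puller (z of knob in the frame of tap above 0.096 m and horizontal distance between knob and tap below 0.03 m and contact force between puller and knob above 0.2 N), for 0.1 s.
2. the knob stands on the mat, clear of the puller (z of knob in the frame of mat between 0 and 0.006 m and x of knob in the frame of mat between -0.062 and 0.062 m and y of knob in the frame of mat between -0.052 and 0.052 m and angle between knob's own z axis and vertical below 0.1 rad and linear speed of knob below 0.02 m/s and contact force between puller and knob below 0.05 N), for 0.2 s.
3. the shroud is lifted clear of the spindle in the fingers (z of shroud in the frame of tap above 0.06 m and contact force between the fingers and shroud above 0.5 N), for 0.1 s.
At the end, for the whole second after the job is handed in: Knob and shroud both stand upright (within 0.1 rad) and at rest on the mat's top, the knob's centre at least 13 mm and the shroud's at least 9 mm inside its edges; the puller stands upright on its fork (within 0.1 rad) on the bench or mat (z of knob in the frame of mat between 0 and 0.006 m and x of knob in the frame of mat between -0.062 and 0.062 m and y of knob in the frame of mat between -0.052 and 0.052 m and angle between each of knob, shroud, puller's own z axis and vertical below 0.1 rad and z of shroud in the frame of mat between 0 and 0.006 m and x of shroud in the frame of mat between -0.066 and 0.066 m and y of shroud in the frame of mat between -0.056 and 0.056 m and height (world z) of puller between -0.003 and 0.006 m and linear speed of each of knob, shroud, puller below 0.02 m/s); the robot touches nothing.
It fails at once if the puller is forced against the knob with more than 60 N (contact force between puller and knob above 60 N).
It fails at once if the fingers touch the knob (contact force between the fingers and knob above 1 N).
It fails at once if the knob is tilted by more than 0.35 rad (angle between knob's own z axis and vertical above 0.35 rad).
It fails at once if the puller presses on the shroud with more than 25 N (contact force between puller and shroud above 25 N).
It fails at once if a bystander is moved by more than 20 mm (distance of any of driver_set, blue_marker, tape_measure from where it was at the start of the episode above 0.02 m).
It also fails if it takes over 72 s, if anything falls off the work surface, if the arm or the gripper's body presses on something with over 40 N, if the wrist force passes 120 N, or if a joint passes its speed limit or range.

## Working session

There is one attempt and no reset: what is moved stays moved. The work goes in short steps, Python scripts to look and compute and a tool call to move; the robot and the scene stay as the last step left them, time stands still between calls to the robot, and variables do not carry over. Pictures are saved under pics/ and viewed, at most 10 in all, crops included, and the job is handed in when it is done.

Besides the shell and the picture viewer there is one more tool, called after "Emit:" as a command line: name --argument value ..., lists and objects as JSON in quotes. arm_command: Moves the arm, as the interface text tells. Its arguments: {"type":"object","properties":{"plan":{"type":"array","items":{"type":"object","properties":{"claw":{"type":"number"},"tx":{"type":"number"},"ty":{"type":"number"},"tz":{"type":"number"},"ax":{"type":"number"},"ay":{"type":"number"},"az":{"type":"number"}}}},"squeeze":{"type":"number"}},"required":["plan"]}

```bash
mkdir -p pics; ls
cat > h.py <<'E'
import numpy as np, cv2
from scipy.spatial.transform import Rotation as R
from bench import r
def pose(name,obs=None):
    m=r.camera_model(name)
    if 'tool_from_camera' in m:
        o=obs or r.get_obs(); T=np.eye(4); T[:3,:3]=R.from_rotvec(o['orientation']).as_matrix(); T[:3,3]=o['tcp_pos']
        return T@np.array(m['tool_from_camera'])
    T=np.eye(4); q=np.array(m['orientation']); 
    T[:3,:3]=q if q.shape==(3,3) else R.from_rotvec(q).as_matrix() if q.size==3 else R.from_quat(q).as_matrix()
    T[:3,3]=m['position']; return T
def world(name,p,T=None):
    T=pose(name) if T is None else T
    return (T@np.r_[p,1])[:3]
def proj(name,P,T=None):
    m=r.camera_model(name); T=pose(name) if T is None else T
    c=np.linalg.inv(T)@np.r_[P,1]; u,v=c[0]/-c[2],-c[1]/-c[2]; s=1+m['k1']*(u*u+v*v)
    return np.array([m['cx']+m['fx']*u*s,m['cy']+m['fy']*v*s])
def ray(name,px,T=None):
    m=r.camera_model(name); T=pose(name) if T is None else T
    d=np.array([(px[0]-m['cx'])/m['fx'],(px[1]-m['cy'])/m['fy']]); u=d.copy()
    for _ in range(20): u=d/(1+m['k1']*u@u)
    return T[:3,3],T[:3,:3]@np.array([u[0],-u[1],-1])
def atz(name,px,z,T=None):
    o,d=ray(name,px,T); return o+d*(z-o[2])/d[2]
def save(img,fn): cv2.imwrite('pics/'+fn,img[:,:,::-1])
E
python3 - <<'E'
from h import *
np.set_printoptions(precision=4,suppress=True)
o=r.get_obs(); print(o)
print(r.camera_model('top'),r.camera_model('wrist'))
for c in ['top','side']:
    save(r.grab_frame(c),c+'0.png')
    for n in ['tap','knob','shroud','puller','puller_grip','tine_tips','mat','driver_set','blue_marker','tape_measure','spindle_top','knob_rim']:
        for d in r.tip_of(n,c)[:3]:
            w=world(c,d['location']); print(c,n,round(d['confidence'],2),w,proj(c,w).round())
E
```

```text
pics
{'clock': 0.0, 'joints': array([ 1.2299,  0.4778,  0.0223,  1.5565, -0.0115,  1.1093, -0.0831]), 'qvel': array([-0.0008, -0.0003,  0.0004,  0.0001, -0.0012,  0.0011, -0.0007]), 'tau': array([ -0.0002, -59.6452,   1.6078, -28.119 ,   0.0125,   0.0094,
        -0.    ]), 'tcp_pos': array([ 0.1557, -0.6565,  0.4037]), 'orientation': array([-3.1185, -0.3645,  0.0005]), 'contact_force': array([-0.2404, -0.2683,  0.3625]), 'moment': array([0.0699, 0.0129, 0.0041]), 'gripper_force': 0.0, 'grip_width': 0.08550487812289939}
{'fx': 517.7094058232793, 'fy': 517.7094058232793, 'cx': 319.1174724882561, 'cy': 196.0758100165367, 'k1': -0.10449638398369553, 'position': array([0.2537, 0.2441, 1.2212]), 'orientation': array([ 0.1214, -0.1548, -1.5867])} {'fx': 356.45623552374235, 'fy': 356.45623552374235, 'cx': 324.5157858757518, 'cy': 195.03201396774983, 'k1': -0.01959377317737011, 'tool_from_camera': array([[-0.0008,  0.9632,  0.2689,  0.0667],
       [ 1.    ,  0.0006,  0.0009, -0.0012],
       [ 0.0007,  0.2689, -0.9632,  0.0308],
       [ 0.    ,  0.    ,  0.    ,  1.    ]])}
top tap 0.66 [0
[... 1280 characters left out ...]
 0.0558 0.001 ] [399. 276.]
side shroud 0.84 [0.4787 0.2454 0.0354] [328. 218.]
side puller 0.77 [0.5105 0.0558 0.002 ] [385. 279.]
side puller_grip 0.7 [0.5144 0.0622 0.0674] [388. 244.]
side puller_grip 0.52 [0.4783 0.2459 0.0718] [328. 202.]
side tine_tips 0.59 [0.5391 0.0564 0.0017] [400. 276.]
side mat 0.72 [ 0.4927  0.3917 -0.0012] [311. 204.]
side driver_set 0.88 [0.6036 0.2791 0.0018] [374. 216.]
side blue_marker 0.59 [ 0.3844  0.2664 -0.0041] [282. 239.]
side blue_marker 0.43 [ 0.4766  0.2471 -0.0003] [327. 233.]
side tape_measure 0.84 [ 0.2884  0.4233 -0.003 ] [223. 214.]
side tape_measure 0.26 [0.5075 0.0574 0.0004] [383. 280.]
side knob_rim 0.77 [0.4828 0.2527 0.0813] [329. 196.]
```

View pics/top0.png

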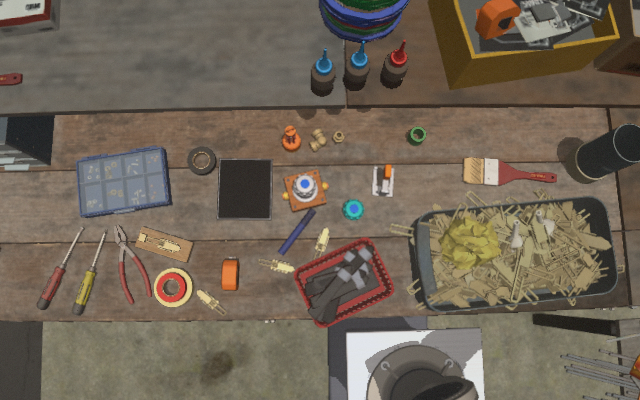

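View pics/side0.png

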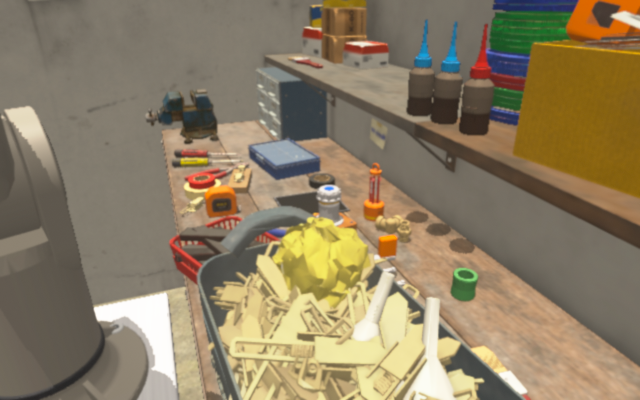

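Chosen from the top view: the chrome knob with the blue disc on the tap at (305,187) → (0.48, 0.247). The turquoise look-alike is at (353,209) → (0.437, 0.137) and gets left alone. The puller is at (384,180), with its fork up (+x). The mat is at (245,189), driver set (291,138), marker (297,232), tape measure (231,271). Next I move over for a close look.

Emit:
arm_command --plan '[{"tz": -0.04, "az": 6.65, "claw": 0}, {"tz": -0.04, "az": 6.65}, {"tx": 0.025, "ty": -0.03}, {"tx": 0.025, "ty": -0.03}, {"tx": 0.025, "ty": -0.03}, {"tx": 0.025, "ty": -0.03}, {"tx": 0.025, "ty": -0.03}, {"tx": 0.025, "ty": -0.03}, {"tx": 0.025, "ty": -0.03}, {"tx": 0.025, "ty": -0.03}]'

```text
invalid input at $.plan[0]: expected keys claw, tx, ty, tz, ax, ay, az
```

Emit:
arm_command --plan '[{"tx": 0.0115, "ty": -0.04}, {"tx": 0.0115, "ty": -0.04}, {"tx": 0.0115, "ty": -0.04}, {"tx": 0.0115, "ty": -0.04}, {"tx": 0.0115, "ty": -0.04}, {"tx": 0.0115, "ty": -0.04}, {"tx": 0.0115, "ty": -0.04}, {"tx": 0.0115, "ty": -0.04}, {"tx": 0.0115, "ty": -0.04}, {"tx": 0.0115, "ty": -0.04}]'

```text
invalid input at $.plan[0]: expected keys claw, tx, ty, tz, ax, ay, az
```

Emit:
arm_command --plan '[{"tx": 0.008, "ty": -0.034, "tz": 0.01}, {"tx": 0.008, "ty": -0.034, "tz": 0.01}, {"tx": 0.008, "ty": -0.034, "tz": 0.01}, {"tx": 0.008, "ty": -0.034, "tz": 0.01}, {"tx": 0.008, "ty": -0.03}, {}, {}, {}, {}, {}]'

```text
invalid input at $.plan[0]: expected keys claw, tx, ty, tz, ax, ay, az
```

Emit:
arm_command --plan '[{"claw": 0, "tx": 0, "ty": 0, "tz": -0.04, "ax": 0, "ay": 0, "az": 6.65}, {"claw": 0, "tx": 0, "ty": 0, "tz": -0.04, "ax": 0, "ay": 0, "az": 6.65}, {"claw": 0, "tx": 0.025, "ty": -0.03, "tz": 0, "ax": 0, "ay": 0, "az": 0}, {"claw": 0, "tx": 0.025, "ty": -0.03, "tz": 0, "ax": 0, "ay": 0, "az": 0}, {"claw": 0, "tx": 0.025, "ty": -0.03, "tz": 0, "ax": 0, "ay": 0, "az": 0}, {"claw": 0, "tx": 0.025, "ty": -0.03, "tz": 0, "ax": 0, "ay": 0, "az": 0}, {"claw": 0, "tx": 0.025, "ty": -0.03, "tz": 0, "ax": 0, "ay": 0, "az": 0}, {"claw": 0, "tx": 0.025, "ty": -0.03, "tz": 0, "ax": 0, "ay": 0, "az": 0}, {"claw": 0, "tx": 0.025, "ty": -0.03, "tz": 0, "ax": 0, "ay": 0, "az": 0}, {"claw": 0, "tx": 0.025, "ty": -0.03, "tz": 0, "ax": 0, "ay": 0, "az": 0}]'

```text
clock: 2.13
tcp_pos: [0.3564, -0.415, 0.485]
orientation: [3.141, 0.001, 0.001]
contact_force: [0.5, -0.4, -0.8]
grip_width: 0.0856
gripper_force: 0.0
```

Emit:
arm_command --plan '[{"claw": 0, "tx": 0.0115, "ty": -0.04, "tz": 0, "ax": 0, "ay": 0, "az": 0}, {"claw": 0, "tx": 0.0115, "ty": -0.04, "tz": 0, "ax": 0, "ay": 0, "az": 0}, {"claw": 0, "tx": 0.0115, "ty": -0.04, "tz": 0, "ax": 0, "ay": 0, "az": 0}, {"claw": 0, "tx": 0.0115, "ty": -0.04, "tz": 0, "ax": 0, "ay": 0, "az": 0}, {"claw": 0, "tx": 0.0115, "ty": -0.04, "tz": 0, "ax": 0, "ay": 0, "az": 0}, {"claw": 0, "tx": 0.0115, "ty": -0.04, "tz": 0, "ax": 0, "ay": 0, "az": 0}, {"claw": 0, "tx": 0.0115, "ty": -0.04, "tz": 0, "ax": 0, "ay": 0, "az": 0}, {"claw": 0, "tx": 0.0115, "ty": -0.04, "tz": 0, "ax": 0, "ay": 0, "az": 0}, {"claw": 0, "tx": 0.0115, "ty": -0.04, "tz": 0, "ax": 0, "ay": 0, "az": 0}, {"claw": 0, "tx": 0.0115, "ty": -0.04, "tz": 0, "ax": 0, "ay": 0, "az": 0}]'

```text
clock: 2.97
tcp_pos: [0.4703, -0.0146, 0.4851]
orientation: [3.141, 0.0, 0.002]
contact_force: [0.7, -0.7, -0.1]
grip_width: 0.0857
gripper_force: 0.0
```

Emit:
arm_command --plan '[{"claw": 0, "tx": 0.008, "ty": -0.034, "tz": 0.01, "ax": 0, "ay": 0, "az": 0}, {"claw": 0, "tx": 0.008, "ty": -0.034, "tz": 0.01, "ax": 0, "ay": 0, "az": 0}, {"claw": 0, "tx": 0.008, "ty": -0.034, "tz": 0.01, "ax": 0, "ay": 0, "az": 0}, {"claw": 0, "tx": 0.008, "ty": -0.034, "tz": 0.01, "ax": 0, "ay": 0, "az": 0}, {"claw": 0, "tx": 0.008, "ty": -0.03, "tz": 0, "ax": 0, "ay": 0, "az": 0}, {"claw": 0, "tx": 0, "ty": 0, "tz": 0, "ax": 0, "ay": 0, "az": 0}, {"claw": 0, "tx": 0, "ty": 0, "tz": 0, "ax": 0, "ay": 0, "az": 0}, {"claw": 0, "tx": 0, "ty": 0, "tz": 0, "ax": 0, "ay": 0, "az": 0}, {"claw": 0, "tx": 0, "ty": 0, "tz": 0, "ax": 0, "ay": 0, "az": 0}, {"claw": 0, "tx": 0, "ty": 0, "tz": 0, "ax": 0, "ay": 0, "az": 0}]'

```text
clock: 3.8
tcp_pos: [0.5103, 0.148, 0.4449]
orientation: [3.141, -0.003, 0.001]
contact_force: [-1.3, 0.1, 0.4]
grip_width: 0.0853
gripper_force: 0.0
```

Run:
```python
from h import *
np.set_printoptions(precision=4,suppress=True)
o=r.get_obs(); print(o['clock'],o['tcp_pos'],o['orientation'],o['contact_force'],o['joints'])
img=r.grab_frame('wrist'); T=pose('wrist',o); np.save('T1.npy',T)
save(img,'w1.png')
for n in ['knob','spindle_top','tap','knob_rim','puller','puller_grip','tine_tips','mat']:
    for d in r.tip_of(n,'wrist')[:2]:
        w=world('wrist',d['location'],T); print(n,round(d['confidence'],2),w,proj('wrist',w,T).round())
```

```text
3.8 [0.5103 0.148  0.4449] [ 3.1409 -0.0027  0.0006] [-1.2654  0.1499  0.4205] [ 0.0699  0.2499 -0.554   1.8205  0.1466  1.1116 -2.1079]
knob 0.83 [0.4313 0.1399 0.0005] [332. 219.]
knob 0.71 [0.482  0.2495 0.0661] [225. 193.]
tap 0.89 [0.4788 0.2481 0.0017] [241. 181.]
knob_rim 0.92 [0.4799 0.2504 0.08  ] [221. 199.]
knob_rim 0.66 [0.4329 0.1358 0.0098] [336. 220.]
puller 0.22 [0.4793 0.2485 0.0656] [227. 195.]
puller_grip 0.77 [0.5114 0.0647 0.067 ] [410. 164.]
tine_tips 0.92 [ 0.5378  0.0609 -0.0008] [401. 131.]
tine_tips 0.47 [ 0.4823  0.2487 -0.0027] [241. 178.]
mat 0.67 [0.4822 0.248  0.0367] [234. 186.]
mat 0.59 [0.4929 0.3927 0.    ] [120. 170.]
```

View pics/w1.png

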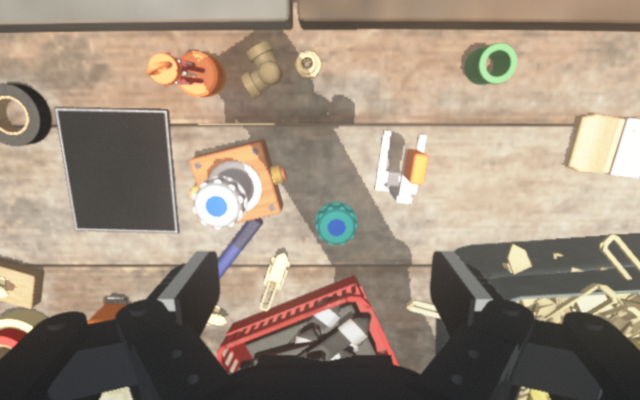

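The wrist view confirms it: chrome knob with blue disc at (217,206), turquoise one at (336,223), puller at (405,165). I'll take a close crop for the yaw of the puller and the tap.

Run:
```python
import cv2
i=cv2.imread('pics/w1.png')[120:240,180:440]
cv2.imwrite('pics/c1.png',cv2.resize(i,None,fx=3,fy=3,interpolation=cv2.INTER_CUBIC))
```

```text
(no output)
```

View pics/c1.png

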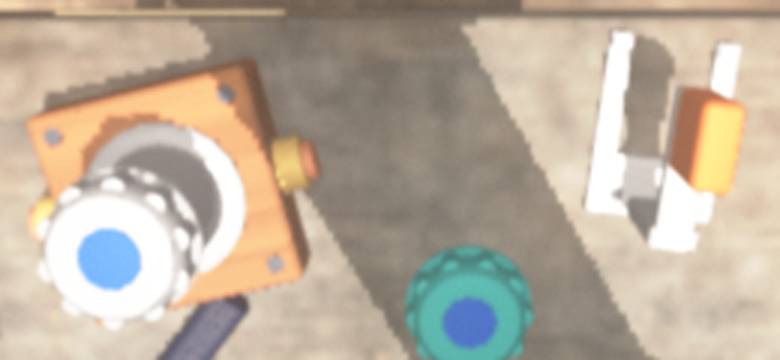

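Run:
```python
from h import *
np.set_printoptions(precision=4,suppress=True)
T=np.load('T1.npy')
f=lambda u,v,z: atz('wrist',(u/3+180,v/3+120),z,T)
def yaw(a,b): d=b-a; return np.arctan2(d[1],d[0]),np.linalg.norm(d)
a,b,c=f(30,122,.03),f(252,62,.03),f(305,270,.03); print(a,b,c,(a+c)/2,'tap yaw',yaw(b,a)[0]-np.pi/2,yaw(c,b))
print('tine',yaw(f(587,208,.0045),f(612,33,.0045)),f(612,33,.0045),'left-right tips',f(612,33,.0045)-f(740,45,.0045))
print('grip',yaw(f(697,190,.085),f(715,95,.085)),yaw(f(729,190,.085),f(741,105,.085)),f(719,145,.085))
print('knob top',atz('wrist',(109/3+180,259/3+120),.1015,T))
p=np.array([(67,109),(167,109),(177,232),(77,232)],float)
for q in [(56,109),(167,109),(178,232),(76,232)]: print(atz('wrist',q,.003,T))
```

```text
[0.5089 0.2959 0.03  ] [0.5304 0.2139 0.03  ] [0.4521 0.1976 0.03  ] [0.4805 0.2467 0.03  ] tap yaw 0.25562556090172195 (np.float64(0.2051492264830044), np.float64(0.07994516641454155))
tine (np.float64(-0.10247744890042648), np.float64(0.0689258446230677)) [0.5379 0.0812 0.0045] left-right tips [0.0046 0.049  0.    ]
grip (np.float64(-0.12102282065621997), np.float64(0.030470714455742176)) (np.float64(-0.06649041763892659), np.float64(0.027201510423162174)) [0.5108 0.0594 0.085 ]
knob top [0.479  0.2485 0.1015]
[0.5642 0.4536 0.003 ]
[0.5632 0.3263 0.003 ]
[0.415  0.3305 0.003 ]
[0.415  0.4588 0.003 ]
```

Emit:
arm_command --squeeze 90 --plan '[{"claw": 0, "tx": 0, "ty": 0, "tz": 0.035, "ax": 0, "ay": 0, "az": 5.7}, {"claw": 0, "tx": 0.003, "ty": 0.029, "tz": 0.025, "ax": 0, "ay": 0, "az": 0}, {"claw": 0, "tx": 0.003, "ty": 0.029, "tz": 0.025, "ax": 0, "ay": 0, "az": 0}, {"claw": 0, "tx": 0.003, "ty": 0.029, "tz": 0.025, "ax": 0, "ay": 0, "az": 0}, {"claw": 0, "tx": 0, "ty": 0, "tz": 0.035, "ax": 0, "ay": 0, "az": 0}, {"claw": 0, "tx": 0, "ty": 0, "tz": 0.035, "ax": 0, "ay": 0, "az": 0}, {"claw": 0, "tx": 0, "ty": 0, "tz": 0.022, "ax": 0, "ay": 0, "az": 0}, {"claw": 0, "tx": 0, "ty": 0, "tz": 0.02, "ax": 0, "ay": 0, "az": 0}, {"claw": 0, "tx": 0, "ty": 0, "tz": 0, "ax": 0, "ay": 0, "az": 0}, {"claw": 0.5, "tx": 0, "ty": 0, "tz": 0, "ax": 0, "ay": 0, "az": 0}]'

```text
clock: 5.08
tcp_pos: [0.5104, 0.0621, 0.2222]
orientation: [3.138, -0.155, -0.003]
contact_force: [0.7, -1.2, -0.4]
grip_width: 0.0757
gripper_force: 0.0
```

Emit:
arm_command --squeeze 90 --plan '[{"claw": 1, "tx": 0, "ty": 0, "tz": 0, "ax": 0, "ay": 0, "az": 0}, {"claw": 1, "tx": 0, "ty": 0, "tz": 0, "ax": 0, "ay": 0, "az": 0}, {"claw": 1, "tx": 0, "ty": 0, "tz": 0, "ax": 0, "ay": 0, "az": 0}, {"claw": 1, "tx": 0, "ty": 0, "tz": 0, "ax": 0, "ay": 0, "az": 0}, {"claw": 1, "tx": 0, "ty": 0, "tz": 0, "ax": 0, "ay": 0, "az": 0}, {"claw": 1, "tx": 0, "ty": 0, "tz": 0, "ax": 0, "ay": 0, "az": 0}, {"claw": 1, "tx": 0, "ty": 0, "tz": 0, "ax": 0, "ay": 0, "az": 0}, {"claw": 1, "tx": 0, "ty": 0, "tz": 0, "ax": 0, "ay": 0, "az": 0}, {"claw": 1, "tx": 0, "ty": 0, "tz": 0, "ax": 0, "ay": 0, "az": 0}, {"claw": 1, "tx": 0, "ty": 0, "tz": 0, "ax": 0, "ay": 0, "az": 0}]'

```text
clock: 5.92
tcp_pos: [0.5107, 0.0619, 0.223]
orientation: [3.137, -0.155, 0.0]
contact_force: [-1.3, -1.5, 5.1]
grip_width: 0.0128
gripper_force: 88.4
```

Emit:
arm_command --plan '[{"claw": 1, "tx": 0, "ty": 0, "tz": -0.03, "ax": 0, "ay": 0, "az": 0}, {"claw": 1, "tx": 0, "ty": 0, "tz": -0.044, "ax": 0, "ay": 0, "az": -4.3}, {"claw": 1, "tx": 0, "ty": 0, "tz": 0, "ax": 0, "ay": 0, "az": -4.3}, {"claw": 1, "tx": -0.0153, "ty": -0.0311, "tz": 0, "ax": 0, "ay": 0, "az": 0}, {"claw": 1, "tx": -0.0153, "ty": -0.0311, "tz": 0, "ax": 0, "ay": 0, "az": 0}, {"claw": 1, "tx": -0.0153, "ty": -0.0311, "tz": 0, "ax": 0, "ay": 0, "az": 0}, {"claw": 1, "tx": -0.0153, "ty": -0.0311, "tz": 0, "ax": 0, "ay": 0, "az": 0}, {"claw": 1, "tx": -0.0153, "ty": -0.0311, "tz": 0, "ax": 0, "ay": 0, "az": 0}, {"claw": 1, "tx": -0.0153, "ty": -0.0311, "tz": 0, "ax": 0, "ay": 0, "az": 0}, {"claw": 1, "tx": 0, "ty": 0, "tz": 0, "ax": 0, "ay": 0, "az": 0}]'

```text
out of range
```

Emit:
arm_command --plan '[{"claw": 1, "tx": 0, "ty": 0, "tz": -0.035, "ax": 0, "ay": 0, "az": 0}, {"claw": 1, "tx": 0, "ty": 0, "tz": -0.039, "ax": 0, "ay": 0, "az": -4.3}, {"claw": 1, "tx": 0, "ty": 0, "tz": 0, "ax": 0, "ay": 0, "az": -4.3}, {"claw": 1, "tx": -0.0153, "ty": -0.0311, "tz": 0, "ax": 0, "ay": 0, "az": 0}, {"claw": 1, "tx": -0.0153, "ty": -0.0311, "tz": 0, "ax": 0, "ay": 0, "az": 0}, {"claw": 1, "tx": -0.0153, "ty": -0.0311, "tz": 0, "ax": 0, "ay": 0, "az": 0}, {"claw": 1, "tx": -0.0153, "ty": -0.0311, "tz": 0, "ax": 0, "ay": 0, "az": 0}, {"claw": 1, "tx": -0.0153, "ty": -0.0311, "tz": 0, "ax": 0, "ay": 0, "az": 0}, {"claw": 1, "tx": -0.0153, "ty": -0.0311, "tz": 0, "ax": 0, "ay": 0, "az": 0}, {"claw": 1, "tx": 0, "ty": 0, "tz": 0, "ax": 0, "ay": 0, "az": 0}]'

```text
clock: 6.75
tcp_pos: [0.4054, 0.2499, 0.2971]
orientation: [-3.136, -0.096, 0.001]
contact_force: [-0.5, 1.0, -1.5]
grip_width: 0.013
gripper_force: 88.2
```

Run:
```python
from h import *
np.set_printoptions(precision=4,suppress=True)
o=r.get_obs(); img=r.grab_frame('wrist'); T=pose('wrist',o); np.save('T2.npy',T); save(img,'w2.png')
P=[]
for n in ['knob','knob_rim','tine_tips','puller','puller_grip','tap']:
    for d in r.tip_of(n,'wrist')[:2]:
        w=world('wrist',d['location'],T); print(n,round(d['confidence'],2),w,proj('wrist',w,T).round())
    o=r.get_obs(); P.append(np.r_[o['tcp_pos'],o['orientation'],o['contact_force']])
print(np.mean(P,0),np.std(P,0),o['clock'])
```

```text
knob 0.81 [0.4834 0.2495 0.0632] [338.  74.]
knob 0.75 [ 0.4362  0.1365 -0.0018] [480. 154.]
knob_rim 0.94 [0.4332 0.1391 0.0099] [482. 160.]
knob_rim 0.74 [0.479  0.2488 0.0827] [340.  81.]
puller 0.55 [0.4013 0.2495 0.0723] [328. 222.]
puller_grip 0.85 [0.4065 0.2546 0.1417] [317. 270.]
[ 0.4095  0.2431  0.2964  2.0932  0.051  -0.0004  0.2547 -0.4894 -1.4415] [0.0006 0.0009 0.0001 2.3404 0.0617 0.0006 0.5063 0.3903 0.7025] 7.1
```

View pics/w2.png

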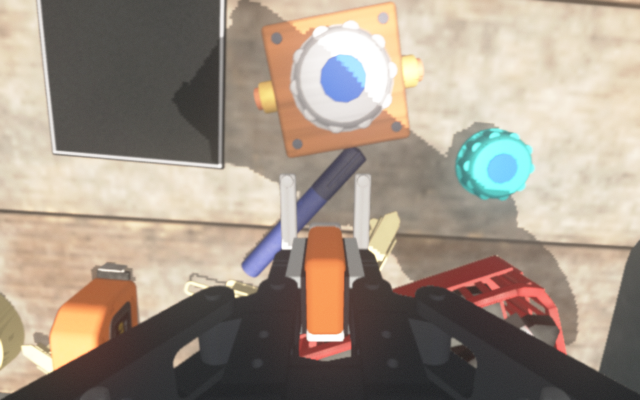

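The wrist view shows the fork level and pointing at the tap: tips at (287,177) and (363,177), blue disc at (343,78). The pose was still settling when I took it, so I'll re-measure the offset now.

```bash
cat > m.py <<'E'
from h import *
import sys
np.set_printoptions(precision=4,suppress=True)
def disc(img,box):
    x0,y0,x1,y1=box; hsv=cv2.cvtColor(img,cv2.COLOR_RGB2HSV)[y0:y1,x0:x1]
    m=cv2.inRange(hsv,(100,130,90),(125,255,255)); n,l,s,c=cv2.connectedComponentsWithStats(m)
    k=1+np.argmax(s[1:,4]); print('disc',c[k]+[x0,y0],s[k]); return c[k]+[x0,y0]
E
python3 - <<'E'
from m import *
o=r.get_obs(); img=r.grab_frame('wrist'); T=pose('wrist',o); save(img,'w3.png')
yaw=2*np.arctan2(o['orientation'][1],o['orientation'][0]); print(o['tcp_pos'],o['orientation'],yaw)
d=disc(img,(290,30,400,130)); k=atz('wrist',d,.1015,T); print('knob',k)
ti=np.linalg.inv
R0=R.from_rotvec(o['orientation']).as_matrix()
print('knob in tool',R0.T@(k-o['tcp_pos']))
for q in [(287,177),(363,177)]:
    w=atz('wrist',q,o['tcp_pos'][2]-.2225+.0065,T); print('tip',R0.T@(w-o['tcp_pos']))
E
```

```text
[0.41   0.2424 0.2964] [ 3.14    0.0767 -0.0004] 0.04886479595970223
disc [309.7151 101.743 ] [  9  59  26  22 179]
knob [0.4733 0.253  0.1015]
knob in tool [ 0.0639 -0.0077  0.1949]
tip [ 0.0247 -0.0211  0.216 ]
tip [0.0247 0.0194 0.216 ]
```

Run:
```python
from m import *
img=cv2.imread('pics/w3.png')[:,:,::-1]; o=r.get_obs(); T=pose('wrist',o)
hsv=cv2.cvtColor(np.ascontiguousarray(img),cv2.COLOR_RGB2HSV); x0,y0,x1,y1=260,20,420,140
m=cv2.inRange(hsv[y0:y1,x0:x1],(98,80,80),(130,255,255)); n,l,s,c=cv2.connectedComponentsWithStats(m)
print([(c[i]+[x0,y0],s[i]) for i in range(1,n) if s[i,4]>40])
cv2.imwrite('pics/c3.png',cv2.resize(img[0:220,220:440,::-1],None,fx=2.5,fy=2.5,interpolation=cv2.INTER_CUBIC))
```

```text
[(array([320.0472,  88.0812]), array([  38,   45,   45,   47, 1675], dtype=int32))]
```

View pics/c3.png

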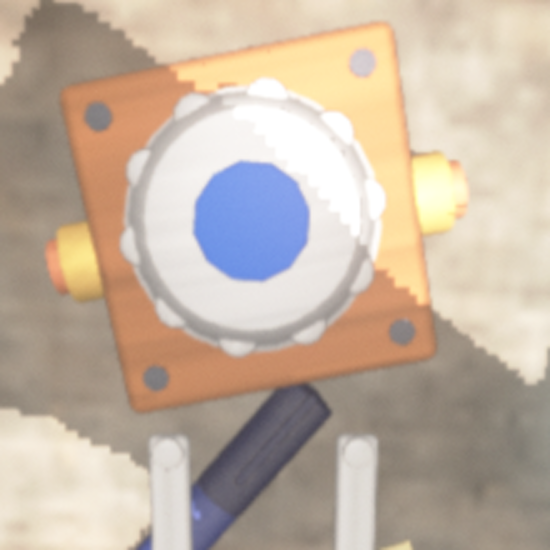

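Run:
```python
from m import *
o=r.get_obs(); T=pose('wrist',o); R0=R.from_rotvec(o['orientation']).as_matrix(); print(o['tcp_pos'])
k=atz('wrist',(320,88),.1015,T); print('knob',k,R0.T@(k-o['tcp_pos']))
for q in [(287.2,181),(362.8,181)]:
    w=atz('wrist',q,o['tcp_pos'][2]-.2225+.0065,T); print('tip',R0.T@(w-o['tcp_pos']))
```

```text
[0.4099 0.2426 0.2965]
knob [0.4794 0.2489 0.1015] [ 0.0697 -0.003   0.195 ]
tip [ 0.0225 -0.021   0.216 ]
tip [0.0225 0.0193 0.216 ]
```

Emit:
arm_command --plan '[{"claw": 1, "tx": 0, "ty": -0.002, "tz": 0.0006, "ax": 0, "ay": 0, "az": 0}, {"claw": 1, "tx": 0.004, "ty": 0, "tz": 0, "ax": 0, "ay": 0, "az": 0}, {"claw": 1, "tx": 0.005, "ty": 0, "tz": 0, "ax": 0, "ay": 0, "az": 0}, {"claw": 1, "tx": 0.005, "ty": 0, "tz": 0, "ax": 0, "ay": 0, "az": 0}, {"claw": 1, "tx": 0.005, "ty": 0, "tz": 0, "ax": 0, "ay": 0, "az": 0}, {"claw": 1, "tx": 0.005, "ty": 0, "tz": 0, "ax": 0, "ay": 0, "az": 0}, {"claw": 1, "tx": 0.004, "ty": 0, "tz": 0, "ax": 0, "ay": 0, "az": 0}, {"claw": 1, "tx": 0.003, "ty": 0, "tz": 0, "ax": 0, "ay": 0, "az": 0}, {"claw": 1, "tx": 0.003, "ty": 0, "tz": 0, "ax": 0, "ay": 0, "az": 0}, {"claw": 1, "tx": 0.002, "ty": 0, "tz": 0, "ax": 0, "ay": 0, "az": 0}]'

```text
clock: 7.98
tcp_pos: [0.4455, 0.2475, 0.2961]
orientation: [-3.141, -0.08, -0.0]
contact_force: [0.1, -0.9, -1.2]
grip_width: 0.0129
gripper_force: 88.2
```

```bash
cat > s.py <<'E'
from m import *
o=r.get_obs(); a=o['orientation']; y=2*np.arctan2(a[1],a[0]); y=(y+np.pi)%(2*np.pi)-np.pi
print(o['clock'],o['tcp_pos'],a,'yaw',round(y,4),'F',o['contact_force'],'M',o['moment'])
E
python3 s.py
```

```text
7.9833 [0.4455 0.2475 0.2961] [-3.1406 -0.0804 -0.    ] yaw 0.0512 F [ 0.139  -0.9137 -1.2408] M [-0.0556 -0.0378  0.0062]
```

Emit:
arm_command --plan '[{"claw": 1, "tx": 0.001, "ty": 0, "tz": 0, "ax": 0, "ay": 0, "az": 0}, {"claw": 1, "tx": 0.001, "ty": 0, "tz": 0, "ax": 0, "ay": 0, "az": 0}, {"claw": 1, "tx": 0.001, "ty": 0, "tz": 0, "ax": 0, "ay": 0, "az": 0}, {"claw": 1, "tx": 0.001, "ty": 0, "tz": 0, "ax": 0, "ay": 0, "az": 0}, {"claw": 1, "tx": 0.001, "ty": 0, "tz": 0, "ax": 0, "ay": 0, "az": 0}, {"claw": 1, "tx": 0.001, "ty": 0, "tz": 0, "ax": 0, "ay": 0, "az": 0}, {"claw": 1, "tx": 0.001, "ty": 0, "tz": 0, "ax": 0, "ay": 0, "az": 0}, {"claw": 1, "tx": 0, "ty": 0, "tz": 0, "ax": 0, "ay": 0, "az": 0}, {"claw": 1, "tx": 0, "ty": 0, "tz": 0, "ax": 0, "ay": 0, "az": 0}, {"claw": 1, "tx": 0, "ty": 0, "tz": 0, "ax": 0, "ay": 0, "az": 0}]'

```text
clock: 8.82
tcp_pos: [0.4521, 0.2478, 0.2961]
orientation: [3.14, 0.08, -0.0]
contact_force: [-0.4, -0.1, -1.8]
grip_width: 0.0128
gripper_force: 88.2
```

Emit:
arm_command --plan '[{"claw": 1, "tx": 0.001, "ty": 0, "tz": 0, "ax": 0, "ay": 0, "az": 0}, {"claw": 1, "tx": 0.001, "ty": 0, "tz": 0, "ax": 0, "ay": 0, "az": 0}, {"claw": 1, "tx": 0.001, "ty": 0, "tz": 0, "ax": 0, "ay": 0, "az": 0}, {"claw": 1, "tx": 0.001, "ty": 0, "tz": 0, "ax": 0, "ay": 0, "az": 0}, {"claw": 1, "tx": 0.001, "ty": 0, "tz": 0, "ax": 0, "ay": 0, "az": 0}, {"claw": 1, "tx": 0.001, "ty": 0, "tz": 0, "ax": 0, "ay": 0, "az": 0}, {"claw": 1, "tx": 0.001, "ty": 0, "tz": 0, "ax": 0, "ay": 0, "az": 0}, {"claw": 1, "tx": 0, "ty": 0, "tz": 0, "ax": 0, "ay": 0, "az": 0}, {"claw": 1, "tx": 0, "ty": 0, "tz": 0, "ax": 0, "ay": 0, "az": 0}, {"claw": 1, "tx": 0, "ty": 0, "tz": 0, "ax": 0, "ay": 0, "az": 0}]'

```text
clock: 9.65
tcp_pos: [0.4591, 0.2482, 0.2961]
orientation: [3.141, 0.08, -0.0]
contact_force: [-0.2, -0.5, -2.2]
grip_width: 0.0127
gripper_force: 88.2
```

Emit:
arm_command --plan '[{"claw": 1, "tx": 0.0015, "ty": 0, "tz": 0, "ax": 0, "ay": 0, "az": 0}, {"claw": 1, "tx": 0.0015, "ty": 0, "tz": 0, "ax": 0, "ay": 0, "az": 0}, {"claw": 1, "tx": 0.0015, "ty": 0, "tz": 0, "ax": 0, "ay": 0, "az": 0}, {"claw": 1, "tx": 0.0015, "ty": 0, "tz": 0, "ax": 0, "ay": 0, "az": 0}, {"claw": 1, "tx": 0.0015, "ty": 0, "tz": 0, "ax": 0, "ay": 0, "az": 0}, {"claw": 1, "tx": 0.0015, "ty": 0, "tz": 0, "ax": 0, "ay": 0, "az": 0}, {"claw": 1, "tx": 0.0015, "ty": 0, "tz": 0, "ax": 0, "ay": 0, "az": 0}, {"claw": 1, "tx": 0, "ty": 0, "tz": 0, "ax": 0, "ay": 0, "az": 0}, {"claw": 1, "tx": 0, "ty": 0, "tz": 0, "ax": 0, "ay": 0, "az": 0}, {"claw": 1, "tx": 0, "ty": 0, "tz": 0, "ax": 0, "ay": 0, "az": 0}]'

```text
clock: 10.48
tcp_pos: [0.4696, 0.2487, 0.2961]
orientation: [3.14, 0.081, 0.0]
contact_force: [-0.2, -0.8, -1.5]
grip_width: 0.0131
gripper_force: 88.2
```

Emit:
arm_command --plan '[{"claw": 1, "tx": 0.001, "ty": 0, "tz": 0, "ax": 0, "ay": 0, "az": 0}, {"claw": 1, "tx": 0.001, "ty": 0, "tz": 0, "ax": 0, "ay": 0, "az": 0}, {"claw": 1, "tx": 0.001, "ty": 0, "tz": 0, "ax": 0, "ay": 0, "az": 0}, {"claw": 1, "tx": 0.001, "ty": 0, "tz": 0, "ax": 0, "ay": 0, "az": 0}, {"claw": 1, "tx": 0.001, "ty": 0, "tz": 0, "ax": 0, "ay": 0, "az": 0}, {"claw": 1, "tx": 0.001, "ty": 0, "tz": 0, "ax": 0, "ay": 0, "az": 0}, {"claw": 1, "tx": 0.001, "ty": 0, "tz": 0, "ax": 0, "ay": 0, "az": 0}, {"claw": 1, "tx": 0.001, "ty": 0, "tz": 0, "ax": 0, "ay": 0, "az": 0}, {"claw": 1, "tx": 0, "ty": 0, "tz": 0, "ax": 0, "ay": 0, "az": 0}, {"claw": 1, "tx": 0, "ty": 0, "tz": 0, "ax": 0, "ay": 0, "az": 0}]'

```text
clock: 11.32
tcp_pos: [0.4777, 0.2491, 0.2961]
orientation: [-3.141, -0.08, -0.0]
contact_force: [0.4, -0.1, -1.8]
grip_width: 0.0129
gripper_force: 88.2
```

Emit:
arm_command --plan '[{"claw": 1, "tx": 0.0005, "ty": 0, "tz": 0, "ax": 0, "ay": 0, "az": 0}, {"claw": 1, "tx": 0.0005, "ty": 0, "tz": 0, "ax": 0, "ay": 0, "az": 0}, {"claw": 1, "tx": 0.0005, "ty": 0, "tz": 0, "ax": 0, "ay": 0, "az": 0}, {"claw": 1, "tx": 0.0005, "ty": 0, "tz": 0, "ax": 0, "ay": 0, "az": 0}, {"claw": 1, "tx": 0.0005, "ty": 0, "tz": 0, "ax": 0, "ay": 0, "az": 0}, {"claw": 1, "tx": 0.0005, "ty": 0, "tz": 0, "ax": 0, "ay": 0, "az": 0}, {"claw": 1, "tx": 0, "ty": 0, "tz": 0, "ax": 0, "ay": 0, "az": 0}, {"claw": 1, "tx": 0, "ty": 0, "tz": 0, "ax": 0, "ay": 0, "az": 0}, {"claw": 1, "tx": 0, "ty": 0, "tz": 0, "ax": 0, "ay": 0, "az": 0}, {"claw": 1, "tx": 0, "ty": 0, "tz": 0, "ax": 0, "ay": 0, "az": 0}]'

```text
clock: 12.15
tcp_pos: [0.4807, 0.2492, 0.2961]
orientation: [3.141, 0.08, 0.0]
contact_force: [0.3, 0.1, -1.8]
grip_width: 0.013
gripper_force: 88.2
```

Emit:
arm_command --plan '[{"claw": 1, "tx": 0.0005, "ty": 0, "tz": 0, "ax": 0, "ay": 0, "az": 0}, {"claw": 1, "tx": 0.0005, "ty": 0, "tz": 0, "ax": 0, "ay": 0, "az": 0}, {"claw": 1, "tx": 0.0005, "ty": 0, "tz": 0, "ax": 0, "ay": 0, "az": 0}, {"claw": 1, "tx": 0.0005, "ty": 0, "tz": 0, "ax": 0, "ay": 0, "az": 0}, {"claw": 1, "tx": 0.0005, "ty": 0, "tz": 0, "ax": 0, "ay": 0, "az": 0}, {"claw": 1, "tx": 0.0005, "ty": 0, "tz": 0, "ax": 0, "ay": 0, "az": 0}, {"claw": 1, "tx": 0, "ty": 0, "tz": 0, "ax": 0, "ay": 0, "az": 0}, {"claw": 1, "tx": 0, "ty": 0, "tz": 0, "ax": 0, "ay": 0, "az": 0}, {"claw": 1, "tx": 0, "ty": 0, "tz": 0, "ax": 0, "ay": 0, "az": 0}, {"claw": 1, "tx": 0, "ty": 0, "tz": 0, "ax": 0, "ay": 0, "az": 0}]'

```text
clock: 12.98
tcp_pos: [0.4826, 0.2495, 0.2956]
orientation: [3.14, 0.081, -0.004]
contact_force: [-5.4, -0.3, -0.8]
grip_width: 0.0131
gripper_force: 88.2
```

Emit:
arm_command --plan '[{"claw": 1, "tx": -0.0008, "ty": 0, "tz": 0, "ax": 0, "ay": 0, "az": 0}, {"claw": 1, "tx": 0, "ty": 0, "tz": -0.001, "ax": 0, "ay": 0, "az": 0}, {"claw": 1, "tx": 0, "ty": 0, "tz": -0.001, "ax": 0, "ay": 0, "az": 0}, {"claw": 1, "tx": 0, "ty": 0, "tz": -0.001, "ax": 0, "ay": 0, "az": 0}, {"claw": 1, "tx": 0, "ty": 0, "tz": -0.001, "ax": 0, "ay": 0, "az": 0}, {"claw": 1, "tx": 0, "ty": 0, "tz": -0.001, "ax": 0, "ay": 0, "az": 0}, {"claw": 1, "tx": 0, "ty": 0, "tz": -0.001, "ax": 0, "ay": 0, "az": 0}, {"claw": 1, "tx": 0, "ty": 0, "tz": 0, "ax": 0, "ay": 0, "az": 0}, {"claw": 1, "tx": 0, "ty": 0, "tz": 0, "ax": 0, "ay": 0, "az": 0}, {"claw": 1, "tx": 0, "ty": 0, "tz": 0, "ax": 0, "ay": 0, "az": 0}]'

```text
clock: 13.82
tcp_pos: [0.4823, 0.2491, 0.3013]
orientation: [3.14, 0.08, -0.003]
contact_force: [-4.7, -0.2, -12.7]
grip_width: 0.0129
gripper_force: 88.1
```

Emit:
arm_command --plan '[{"claw": 1, "tx": 0, "ty": 0, "tz": -0.001, "ax": 0, "ay": 0, "az": 0}, {"claw": 1, "tx": 0, "ty": 0, "tz": -0.001, "ax": 0, "ay": 0, "az": 0}, {"claw": 1, "tx": 0, "ty": 0, "tz": -0.001, "ax": 0, "ay": 0, "az": 0}, {"claw": 1, "tx": 0, "ty": 0, "tz": -0.001, "ax": 0, "ay": 0, "az": 0}, {"claw": 1, "tx": 0, "ty": 0, "tz": -0.001, "ax": 0, "ay": 0, "az": 0}, {"claw": 1, "tx": 0, "ty": 0, "tz": 0, "ax": 0, "ay": 0, "az": 0}, {"claw": 1, "tx": 0, "ty": 0, "tz": 0, "ax": 0, "ay": 0, "az": 0}, {"claw": 1, "tx": 0, "ty": 0, "tz": 0, "ax": 0, "ay": 0, "az": 0}, {"claw": 1, "tx": 0, "ty": 0, "tz": 0, "ax": 0, "ay": 0, "az": 0}, {"claw": 1, "tx": 0, "ty": 0, "tz": 0, "ax": 0, "ay": 0, "az": 0}]'

```text
clock: 14.65
tcp_pos: [0.4825, 0.2492, 0.3075]
orientation: [3.139, 0.08, -0.001]
contact_force: [-7.7, 0.2, -7.4]
grip_width: 0.0131
gripper_force: 89.2
```

Emit:
arm_command --plan '[{"claw": 1, "tx": -0.001, "ty": 0, "tz": 0, "ax": 0, "ay": 0, "az": 0}, {"claw": 1, "tx": 0, "ty": 0, "tz": -0.0015, "ax": 0, "ay": 0, "az": 0}, {"claw": 1, "tx": 0, "ty": 0, "tz": -0.0015, "ax": 0, "ay": 0, "az": 0}, {"claw": 1, "tx": 0, "ty": 0, "tz": -0.0015, "ax": 0, "ay": 0, "az": 0}, {"claw": 1, "tx": 0, "ty": 0, "tz": -0.0015, "ax": 0, "ay": 0, "az": 0}, {"claw": 1, "tx": 0, "ty": 0, "tz": -0.0015, "ax": 0, "ay": 0, "az": 0}, {"claw": 1, "tx": 0, "ty": 0, "tz": -0.0015, "ax": 0, "ay": 0, "az": 0}, {"claw": 1, "tx": 0, "ty": 0, "tz": -0.0015, "ax": 0, "ay": 0, "az": 0}, {"claw": 1, "tx": 0, "ty": 0, "tz": 0, "ax": 0, "ay": 0, "az": 0}, {"claw": 1, "tx": 0, "ty": 0, "tz": 0, "ax": 0, "ay": 0, "az": 0}]'

```text
clock: 15.48
tcp_pos: [0.4821, 0.2494, 0.3187]
orientation: [3.14, 0.08, 0.002]
contact_force: [-6.0, -1.8, -3.7]
grip_width: 0.0128
gripper_force: 89.7
```

Emit:
arm_command --plan '[{"claw": 1, "tx": -0.001, "ty": 0, "tz": 0, "ax": 0, "ay": 0, "az": 0}, {"claw": 1, "tx": 0, "ty": 0, "tz": -0.002, "ax": 0, "ay": 0, "az": 0}, {"claw": 1, "tx": 0, "ty": 0, "tz": -0.002, "ax": 0, "ay": 0, "az": 0}, {"claw": 1, "tx": 0, "ty": 0, "tz": -0.002, "ax": 0, "ay": 0, "az": 0}, {"claw": 1, "tx": 0, "ty": 0, "tz": -0.002, "ax": 0, "ay": 0, "az": 0}, {"claw": 1, "tx": 0, "ty": 0, "tz": -0.002, "ax": 0, "ay": 0, "az": 0}, {"claw": 1, "tx": 0, "ty": 0, "tz": -0.002, "ax": 0, "ay": 0, "az": 0}, {"claw": 1, "tx": 0, "ty": 0, "tz": -0.002, "ax": 0, "ay": 0, "az": 0}, {"claw": 1, "tx": 0, "ty": 0, "tz": 0, "ax": 0, "ay": 0, "az": 0}, {"claw": 1, "tx": 0, "ty": 0, "tz": 0, "ax": 0, "ay": 0, "az": 0}]'

```text
clock: 16.32
tcp_pos: [0.4811, 0.2494, 0.332]
orientation: [-3.14, -0.08, -0.002]
contact_force: [0.1, -0.1, -1.8]
grip_width: 0.0132
gripper_force: 90.0
```

```bash
python3 s.py
python3 - <<'E'
from m import *
o=r.get_obs(); img=r.grab_frame('wrist'); save(img,'w4.png')
s=r.grab_frame('side'); 
a=cv2.resize(s[130:250,270:400],None,fx=3.3,fy=3.3,interpolation=cv2.INTER_CUBIC); b=img[0:396,150:500]
save(np.hstack([a[:396],b]),'c4.png')
E
```

```text
16.3167 [0.4811 0.2494 0.332 ] [-3.1401 -0.0804 -0.0015] yaw 0.0512 F [ 0.1142 -0.1313 -1.7869] M [ 0.0698 -0.0403 -0.0175]
```

View pics/c4.png

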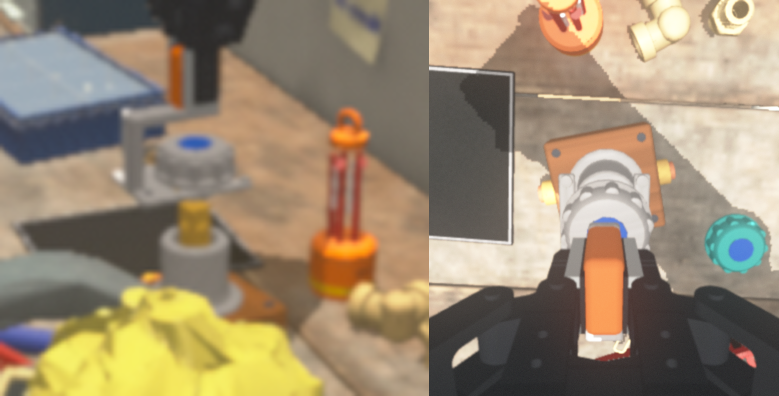

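The side crop shows the knob off the spindle and sitting on the fork between the tips at (195,160). The shroud is still on the tap. Now I carry the knob to the mat.

Emit:
arm_command --plan '[{"claw": 1, "tx": 0, "ty": 0, "tz": -0.004, "ax": 0, "ay": 0, "az": 0}, {"claw": 1, "tx": 0, "ty": 0, "tz": -0.006, "ax": 0, "ay": 0, "az": 0}, {"claw": 1, "tx": 0.0012, "ty": -0.004, "tz": 0, "ax": 0, "ay": 0, "az": 0}, {"claw": 1, "tx": 0.0024, "ty": -0.008, "tz": 0, "ax": 0, "ay": 0, "az": 0}, {"claw": 1, "tx": 0.0036, "ty": -0.012, "tz": 0, "ax": 0, "ay": 0, "az": 0}, {"claw": 1, "tx": 0.0042, "ty": -0.014, "tz": 0, "ax": 0, "ay": 0, "az": 0}, {"claw": 1, "tx": 0.0048, "ty": -0.016, "tz": 0, "ax": 0, "ay": 0, "az": 0}, {"claw": 1, "tx": 0.0048, "ty": -0.016, "tz": 0, "ax": 0, "ay": 0, "az": 0}, {"claw": 1, "tx": 0.0048, "ty": -0.016, "tz": 0, "ax": 0, "ay": 0, "az": 0}, {"claw": 1, "tx": 0.0048, "ty": -0.016, "tz": 0, "ax": 0, "ay": 0, "az": 0}]'

```text
clock: 17.25
tcp_pos: [0.5062, 0.3553, 0.3413]
orientation: [-3.14, -0.082, 0.001]
contact_force: [0.4, -0.3, -2.5]
grip_width: 0.0132
gripper_force: 90.0
```

Emit:
arm_command --plan '[{"claw": 1, "tx": 0.0042, "ty": -0.014, "tz": 0, "ax": 0, "ay": 0, "az": 0}, {"claw": 1, "tx": 0.0036, "ty": -0.012, "tz": 0, "ax": 0, "ay": 0, "az": 0}, {"claw": 1, "tx": 0.003, "ty": -0.01, "tz": 0, "ax": 0, "ay": 0, "az": 0}, {"claw": 1, "tx": 0.0024, "ty": -0.008, "tz": 0, "ax": 0, "ay": 0, "az": 0}, {"claw": 1, "tx": 0.0015, "ty": -0.005, "tz": 0.002, "ax": 0, "ay": 0, "az": 0}, {"claw": 1, "tx": 0.0006, "ty": -0.0025, "tz": 0.006, "ax": 0, "ay": 0, "az": 0}, {"claw": 1, "tx": 0, "ty": 0, "tz": 0.01, "ax": 0, "ay": 0, "az": 0}, {"claw": 1, "tx": 0, "ty": 0, "tz": 0.012, "ax": 0, "ay": 0, "az": 0}, {"claw": 1, "tx": 0, "ty": 0, "tz": 0.012, "ax": 0, "ay": 0, "az": 0}, {"claw": 1, "tx": 0, "ty": 0, "tz": 0.008, "ax": 0, "ay": 0, "az": 0}]'

```text
clock: 18.08
tcp_pos: [0.5186, 0.4037, 0.289]
orientation: [3.138, 0.079, -0.003]
contact_force: [-0.6, -0.3, -3.2]
grip_width: 0.0127
gripper_force: 90.0
```

Emit:
arm_command --plan '[{"claw": 1, "tx": 0, "ty": 0, "tz": 0.004, "ax": 0, "ay": 0, "az": 0}, {"claw": 1, "tx": 0, "ty": 0, "tz": 0.004, "ax": 0, "ay": 0, "az": 0}, {"claw": 1, "tx": 0, "ty": 0, "tz": 0.004, "ax": 0, "ay": 0, "az": 0}, {"claw": 1, "tx": 0, "ty": 0, "tz": 0.004, "ax": 0, "ay": 0, "az": 0}, {"claw": 1, "tx": 0, "ty": 0, "tz": 0.004, "ax": 0, "ay": 0, "az": 0}, {"claw": 1, "tx": 0, "ty": 0, "tz": 0.004, "ax": 0, "ay": 0, "az": 0}, {"claw": 1, "tx": 0, "ty": 0, "tz": 0.004, "ax": 0, "ay": 0, "az": 0}, {"claw": 1, "tx": 0, "ty": 0, "tz": 0.004, "ax": 0, "ay": 0, "az": 0}, {"claw": 1, "tx": 0, "ty": 0, "tz": 0, "ax": 0, "ay": 0, "az": 0}, {"claw": 1, "tx": 0, "ty": 0, "tz": 0, "ax": 0, "ay": 0, "az": 0}]'

```text
clock: 18.92
tcp_pos: [0.5187, 0.4049, 0.2593]
orientation: [3.14, 0.081, -0.001]
contact_force: [0.0, 0.4, -1.8]
grip_width: 0.0127
gripper_force: 90.0
```

```bash
python3 s.py
python3 - <<'E'
from m import *
o=r.get_obs(); img=r.grab_frame('wrist'); save(img,'w5.png')
s=r.grab_frame('side'); T=pose('wrist',o)
for n in ['knob','mat']:
    for d in r.tip_of(n,'side')[:3]: print(n,d['confidence'],world('side',d['location']))
a=cv2.resize(s[130:250,250:380],None,fx=3.3,fy=3.3,interpolation=cv2.INTER_CUBIC); b=img[0:396,150:500]
save(np.hstack([a[:396],b]),'c5.png')
E
```

```text
18.9167 [0.5187 0.4049 0.2593] [ 3.1402  0.0807 -0.0006] yaw 0.0514 F [ 0.0275  0.367  -1.7973] M [ 0.0082 -0.0576  0.0393]
knob 0.83 [0.5158 0.4034 0.0291]
mat 0.6 [0.4938 0.3911 0.0008]
mat 0.33 [0.4792 0.2452 0.0934]
```

View pics/c5.png

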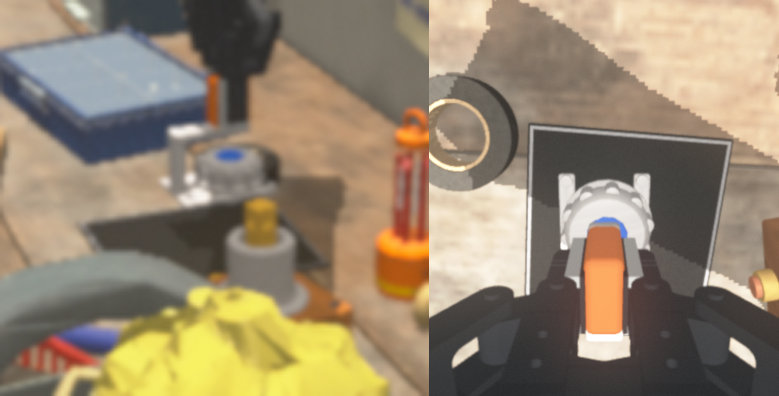

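Emit:
arm_command --plan '[{"claw": 1, "tx": 0, "ty": 0, "tz": 0.004, "ax": 0, "ay": 0, "az": 0}, {"claw": 1, "tx": 0, "ty": 0, "tz": 0.005, "ax": 0, "ay": 0, "az": 0}, {"claw": 1, "tx": 0, "ty": 0, "tz": 0.005, "ax": 0, "ay": 0, "az": 0}, {"claw": 1, "tx": 0, "ty": 0, "tz": 0.005, "ax": 0, "ay": 0, "az": 0}, {"claw": 1, "tx": 0, "ty": 0, "tz": 0.003, "ax": 0, "ay": 0, "az": 0}, {"claw": 1, "tx": 0, "ty": 0, "tz": 0.002, "ax": 0, "ay": 0, "az": 0}, {"claw": 1, "tx": 0, "ty": 0, "tz": 0.002, "ax": 0, "ay": 0, "az": 0}, {"claw": 1, "tx": 0, "ty": 0, "tz": 0.002, "ax": 0, "ay": 0, "az": 0}, {"claw": 1, "tx": 0, "ty": 0, "tz": 0.0015, "ax": 0, "ay": 0, "az": 0}, {"claw": 1, "tx": 0, "ty": 0, "tz": 0.0012, "ax": 0, "ay": 0, "az": 0}]'

```text
clock: 19.95
tcp_pos: [0.5188, 0.405, 0.229]
orientation: [3.141, 0.08, 0.0]
contact_force: [-0.3, -1.0, -1.2]
grip_width: 0.0132
gripper_force: 90.1
```

```bash
python3 - <<'E'
from m import *
for _ in range(4): r.grab_frame('side')
E
python3 s.py
```

```text
20.15 [0.5188 0.4049 0.229 ] [-3.1405 -0.0805 -0.0002] yaw 0.0513 F [ 0.0063 -0.1222 -2.4821] M [-0.0517  0.0427  0.0217]
```

Emit:
arm_command --plan '[{"claw": 1, "tx": -0.002, "ty": 0, "tz": 0, "ax": 0, "ay": 0, "az": 0}, {"claw": 1, "tx": -0.003, "ty": 0, "tz": 0, "ax": 0, "ay": 0, "az": 0}, {"claw": 1, "tx": -0.004, "ty": 0, "tz": 0, "ax": 0, "ay": 0, "az": 0}, {"claw": 1, "tx": -0.004, "ty": 0, "tz": 0, "ax": 0, "ay": 0, "az": 0}, {"claw": 1, "tx": -0.004, "ty": 0, "tz": 0, "ax": 0, "ay": 0, "az": 0}, {"claw": 1, "tx": -0.004, "ty": 0, "tz": 0, "ax": 0, "ay": 0, "az": 0}, {"claw": 1, "tx": -0.004, "ty": 0, "tz": 0, "ax": 0, "ay": 0, "az": 0}, {"claw": 1, "tx": -0.004, "ty": 0, "tz": 0, "ax": 0, "ay": 0, "az": 0}, {"claw": 1, "tx": -0.004, "ty": 0, "tz": 0, "ax": 0, "ay": 0, "az": 0}, {"claw": 1, "tx": -0.003, "ty": 0, "tz": 0, "ax": 0, "ay": 0, "az": 0}]'

```text
clock: 20.98
tcp_pos: [0.4823, 0.4031, 0.2289]
orientation: [3.141, 0.081, -0.0]
contact_force: [-0.6, 0.2, -2.0]
grip_width: 0.0132
gripper_force: 90.0
```

```bash
python3 s.py
python3 - <<'E'
from m import *
o=r.get_obs(); img=r.grab_frame('wrist'); save(img,'w6.png')
s=r.grab_frame('side'); 
for n in ['knob']:
    for d in r.tip_of(n,'side')[:3]: print(n,d['confidence'],world('side',d['location']))
a=cv2.resize(s[130:250,250:380],None,fx=3.3,fy=3.3,interpolation=cv2.INTER_CUBIC); b=img[0:396,150:500]
save(np.hstack([a[:396],b]),'c6.png')
E
```

```text
20.9833 [0.4823 0.4031 0.2289] [ 3.1405  0.081  -0.0002] yaw 0.0516 F [-0.6126  0.1592 -1.9801] M [ 0.0407  0.0009 -0.0367]
knob 0.63 [0.5163 0.3994 0.0037]
knob 0.46 [ 0.2836  0.4236 -0.0024]
```

View pics/c6.png

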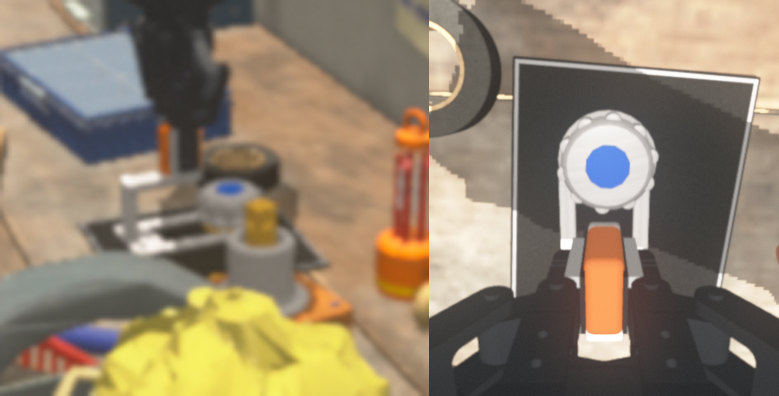

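Knob stands upright on the mat at about (0.516, 0.402), free of the fork. I retreat and park the puller back near its first place.

Emit:
arm_command --plan '[{"claw": 1, "tx": -0.006, "ty": 0, "tz": 0, "ax": 0, "ay": 0, "az": 0}, {"claw": 1, "tx": -0.01, "ty": 0, "tz": 0, "ax": 0, "ay": 0, "az": 0}, {"claw": 1, "tx": -0.012, "ty": 0, "tz": 0, "ax": 0, "ay": 0, "az": 0}, {"claw": 1, "tx": -0.008, "ty": 0, "tz": 0, "ax": 0, "ay": 0, "az": 0}, {"claw": 1, "tx": 0, "ty": 0, "tz": 0, "ax": 0, "ay": 0, "az": 0}, {"claw": 1, "tx": 0, "ty": 0, "tz": -0.015, "ax": 0, "ay": 0, "az": 0}, {"claw": 1, "tx": 0, "ty": 0, "tz": -0.03, "ax": 0, "ay": 0, "az": 0}, {"claw": 1, "tx": 0, "ty": 0, "tz": -0.03, "ax": 0, "ay": 0, "az": 0}, {"claw": 1, "tx": 0, "ty": 0, "tz": -0.03, "ax": 0, "ay": 0, "az": 0}, {"claw": 1, "tx": 0, "ty": 0, "tz": -0.02, "ax": 0, "ay": 0, "az": 0}]'

```text
clock: 21.97
tcp_pos: [0.447, 0.4018, 0.357]
orientation: [-3.138, -0.081, -0.004]
contact_force: [0.7, 0.6, -1.6]
grip_width: 0.0129
gripper_force: 90.0
```

Emit:
arm_command --plan '[{"claw": 1, "tx": 0.0053, "ty": 0.02, "tz": 0, "ax": 0, "ay": 0, "az": 0}, {"claw": 1, "tx": 0.0053, "ty": 0.036, "tz": 0, "ax": 0, "ay": 0, "az": 0}, {"claw": 1, "tx": 0.0053, "ty": 0.036, "tz": 0, "ax": 0, "ay": 0, "az": 0}, {"claw": 1, "tx": 0.0053, "ty": 0.036, "tz": 0, "ax": 0, "ay": 0, "az": 0}, {"claw": 1, "tx": 0.0053, "ty": 0.036, "tz": 0, "ax": 0, "ay": 0, "az": 0}, {"claw": 1, "tx": 0.0053, "ty": 0.036, "tz": 0, "ax": 0, "ay": 0, "az": 0}, {"claw": 1, "tx": 0.0053, "ty": 0.036, "tz": 0, "ax": 0, "ay": 0, "az": 0}, {"claw": 1, "tx": 0.0053, "ty": 0.036, "tz": 0, "ax": 0, "ay": 0, "az": 0}, {"claw": 1, "tx": 0.0053, "ty": 0.036, "tz": 0, "ax": 0, "ay": 0, "az": 0}, {"claw": 1, "tx": 0, "ty": 0.016, "tz": 0, "ax": 0, "ay": 0, "az": 0}]'

```text
clock: 22.8
tcp_pos: [0.512, 0.0747, 0.3539]
orientation: [3.138, 0.071, 0.001]
contact_force: [0.7, -0.2, -1.8]
grip_width: 0.0127
gripper_force: 90.0
```

Emit:
arm_command --plan '[{"claw": 1, "tx": 0, "ty": 0, "tz": 0.015, "ax": 0, "ay": 0, "az": 0}, {"claw": 1, "tx": 0, "ty": 0, "tz": 0.035, "ax": 0, "ay": 0, "az": 0}, {"claw": 1, "tx": 0, "ty": 0, "tz": 0.03, "ax": 0, "ay": 0, "az": 0}, {"claw": 1, "tx": 0, "ty": 0, "tz": 0.02, "ax": 0, "ay": 0, "az": 0}, {"claw": 1, "tx": 0, "ty": 0, "tz": 0.012, "ax": 0, "ay": 0, "az": 0}, {"claw": 1, "tx": 0, "ty": 0, "tz": 0.006, "ax": 0, "ay": 0, "az": 0}, {"claw": 1, "tx": 0, "ty": 0, "tz": 0.005, "ax": 0, "ay": 0, "az": 0}, {"claw": 1, "tx": 0, "ty": 0, "tz": 0, "ax": 0, "ay": 0, "az": 0}, {"claw": 1, "tx": 0, "ty": 0, "tz": 0, "ax": 0, "ay": 0, "az": 0}, {"claw": 1, "tx": 0, "ty": 0, "tz": 0, "ax": 0, "ay": 0, "az": 0}]'

```text
clock: 23.63
tcp_pos: [0.5117, 0.0803, 0.232]
orientation: [-3.14, -0.08, -0.003]
contact_force: [-0.3, 0.9, -0.8]
grip_width: 0.0131
gripper_force: 90.2
```

Emit:
arm_command --plan '[{"claw": 1, "tx": 0, "ty": 0, "tz": 0.002, "ax": 0, "ay": 0, "az": 0}, {"claw": 1, "tx": 0, "ty": 0, "tz": 0.002, "ax": 0, "ay": 0, "az": 0}, {"claw": 1, "tx": 0, "ty": 0, "tz": 0.002, "ax": 0, "ay": 0, "az": 0}, {"claw": 1, "tx": 0, "ty": 0, "tz": 0.0015, "ax": 0, "ay": 0, "az": 0}, {"claw": 1, "tx": 0, "ty": 0, "tz": 0.001, "ax": 0, "ay": 0, "az": 0}, {"claw": 1, "tx": 0, "ty": 0, "tz": 0.0005, "ax": 0, "ay": 0, "az": 0}, {"claw": 1, "tx": 0, "ty": 0, "tz": 0, "ax": 0, "ay": 0, "az": 0}, {"claw": 1, "tx": 0, "ty": 0, "tz": 0, "ax": 0, "ay": 0, "az": 0}, {"claw": 1, "tx": 0, "ty": 0, "tz": 0, "ax": 0, "ay": 0, "az": 0}, {"claw": 1, "tx": 0, "ty": 0, "tz": 0, "ax": 0, "ay": 0, "az": 0}]'

```text
clock: 24.47
tcp_pos: [0.5111, 0.0802, 0.2229]
orientation: [3.14, 0.08, 0.0]
contact_force: [-3.6, -1.9, 13.6]
grip_width: 0.0128
gripper_force: 92.6
```

Emit:
arm_command --squeeze 40 --plan '[{"claw": 1, "tx": 0, "ty": 0, "tz": -0.001, "ax": 0, "ay": 0, "az": 0}, {"claw": 1, "tx": 0, "ty": 0, "tz": 0, "ax": 0, "ay": 0, "az": 0}, {"claw": 0.6, "tx": 0, "ty": 0, "tz": 0, "ax": 0, "ay": 0, "az": 0}, {"claw": 0.3, "tx": 0, "ty": 0, "tz": 0, "ax": 0, "ay": 0, "az": 0}, {"claw": 0, "tx": 0, "ty": 0, "tz": 0, "ax": 0, "ay": 0, "az": 0}, {"claw": 0, "tx": 0, "ty": 0, "tz": 0, "ax": 0, "ay": 0, "az": 0}, {"claw": 0, "tx": 0, "ty": 0, "tz": 0, "ax": 0, "ay": 0, "az": 0}, {"claw": 0, "tx": 0, "ty": 0, "tz": -0.02, "ax": 0, "ay": 0, "az": 0}, {"claw": 0, "tx": 0, "ty": 0, "tz": -0.035, "ax": 0, "ay": 0, "az": 0}, {"claw": 0, "tx": 0, "ty": 0, "tz": -0.04, "ax": 0, "ay": 0, "az": 0}]'

```text
clock: 25.3
tcp_pos: [0.5102, 0.0799, 0.3173]
orientation: [3.14, 0.081, -0.008]
contact_force: [1.3, -0.1, 0.2]
grip_width: 0.0854
gripper_force: 0.0
```

```bash
python3 s.py
python3 - <<'E'
from m import *
T=None
for c in ['side','top']:
    img=r.grab_frame(c); save(img,c+'7.png')
    for n in ['knob','shroud','puller','puller_grip','spindle_top']:
        for d in r.tip_of(n,c)[:2]:
            w=world(c,d['location']); print(c,n,round(d['confidence'],2),w,proj(c,w).round())
E
```

```text
25.3 [0.5102 0.0799 0.3173] [ 3.1404  0.0813 -0.0076] yaw 0.0518 F [ 1.3229 -0.0655  0.1649] M [-0.0325 -0.0851 -0.0159]
side knob 0.78 [0.5178 0.402  0.0021] [319. 200.]
side shroud 0.83 [0.4805 0.2497 0.0348] [328. 217.]
side puller_grip 0.57 [0.5135 0.0805 0.066 ] [382. 240.]
side puller_grip 0.33 [0.5198 0.4076 0.0096] [319. 196.]
side spindle_top 0.67 [0.4798 0.2484 0.0948] [328. 191.]
top knob 0.72 [0.5214 0.4049 0.0038] [240. 176.]
top knob 0.68 [ 0.4374  0.1366 -0.0004] [352. 209.]
top shroud 0.72 [0.4825 0.248  0.036 ] [305. 188.]
top puller 0.96 [ 0.5091  0.0818 -0.0003] [374. 179.]
top puller_grip 0.96 [0.5128 0.0806 0.068 ] [378. 171.]
top spindle_top 0.64 [0.539  0.0868 0.0011] [372. 167.]
```

Emit:
arm_command --plan '[{"claw": 0, "tx": -0.004, "ty": -0.034, "tz": 0, "ax": 0, "ay": 0, "az": 0}, {"claw": 0, "tx": -0.004, "ty": -0.034, "tz": 0, "ax": 0, "ay": 0, "az": 0}, {"claw": 0, "tx": -0.004, "ty": -0.034, "tz": 0, "ax": 0, "ay": 0, "az": 0}, {"claw": 0, "tx": -0.004, "ty": -0.034, "tz": 0, "ax": 0, "ay": 0, "az": 0}, {"claw": 0, "tx": -0.004, "ty": -0.034, "tz": 0, "ax": 0, "ay": 0, "az": 0}, {"claw": 0, "tx": 0, "ty": 0, "tz": 0, "ax": 0, "ay": 0, "az": 0}, {"claw": 0, "tx": 0, "ty": 0, "tz": 0.01, "ax": 0, "ay": 0, "az": 0}, {"claw": 0, "tx": 0, "ty": 0, "tz": 0, "ax": 0, "ay": 0, "az": 0}, {"claw": 0, "tx": 0, "ty": 0, "tz": 0, "ax": 0, "ay": 0, "az": 0}, {"claw": 0, "tx": 0, "ty": 0, "tz": 0, "ax": 0, "ay": 0, "az": 0}]'

```text
clock: 26.73
tcp_pos: [0.4829, 0.2473, 0.3073]
orientation: [3.139, 0.077, -0.001]
contact_force: [1.0, -0.4, 1.0]
grip_width: 0.0856
gripper_force: 0.0
```

```bash
python3 s.py
python3 - <<'E'
from m import *
o=r.get_obs(); img=r.grab_frame('wrist'); save(img,'w8.png'); T=pose('wrist',o); R0=R.from_rotvec(o['orientation']).as_matrix()
for n in ['shroud','spindle_top','knob']:
    for d in r.tip_of(n,'wrist')[:2]:
        w=world('wrist',d['location'],T); print(n,round(d['confidence'],2),w,R0.T@(w-o['tcp_pos']))
E
```

```text
26.7333 [0.4829 0.2473 0.3073] [ 3.1395  0.0769 -0.0013] yaw 0.049 F [ 1.0189 -0.3779  0.968 ] M [ 0.0336 -0.0685 -0.0235]
shroud 0.62 [0.4807 0.2488 0.0364] [-0.0018 -0.0019  0.2709]
spindle_top 0.88 [0.4769 0.2464 0.0969] [-0.0058  0.0004  0.2104]
spindle_top 0.29 [ 0.5202  0.4052 -0.0017] [ 0.0453 -0.1563  0.3089]
knob 0.9 [ 0.434   0.1385 -0.0011] [-0.0539  0.106   0.3086]
knob 0.61 [ 0.5212  0.4015 -0.0002] [ 0.0461 -0.1525  0.3073]
```

Emit:
arm_command --squeeze 30 --plan '[{"claw": 0, "tx": -0.002, "ty": -0.0015, "tz": 0.01, "ax": 0, "ay": 0, "az": 0}, {"claw": 0, "tx": 0, "ty": 0, "tz": 0.02, "ax": 0, "ay": 0, "az": 0}, {"claw": 0, "tx": 0, "ty": 0, "tz": 0.025, "ax": 0, "ay": 0, "az": 0}, {"claw": 0, "tx": 0, "ty": 0, "tz": 0.02, "ax": 0, "ay": 0, "az": 0}, {"claw": 0, "tx": 0, "ty": 0, "tz": 0.012, "ax": 0, "ay": 0, "az": 0}, {"claw": 0, "tx": 0, "ty": 0, "tz": 0.005, "ax": 0, "ay": 0, "az": 0}, {"claw": 0, "tx": 0, "ty": 0, "tz": 0, "ax": 0, "ay": 0, "az": 0}, {"claw": 0.2, "tx": 0, "ty": 0, "tz": 0, "ax": 0, "ay": 0, "az": 0}, {"claw": 0.35, "tx": 0, "ty": 0, "tz": 0, "ax": 0, "ay": 0, "az": 0}, {"claw": 0.45, "tx": 0, "ty": 0, "tz": 0, "ax": 0, "ay": 0, "az": 0}]'

```text
clock: 27.77
tcp_pos: [0.4808, 0.2506, 0.217]
orientation: [-3.14, -0.08, -0.003]
contact_force: [-0.8, 0.3, -0.4]
grip_width: 0.0517
gripper_force: 0.0
```

Emit:
arm_command --squeeze 30 --plan '[{"claw": 0.5, "tx": 0, "ty": 0, "tz": 0, "ax": 0, "ay": 0, "az": 0}, {"claw": 0.6, "tx": 0, "ty": 0, "tz": 0, "ax": 0, "ay": 0, "az": 0}, {"claw": 1, "tx": 0, "ty": 0, "tz": 0, "ax": 0, "ay": 0, "az": 0}, {"claw": 1, "tx": 0, "ty": 0, "tz": 0, "ax": 0, "ay": 0, "az": 0}, {"claw": 1, "tx": 0, "ty": 0, "tz": 0, "ax": 0, "ay": 0, "az": 0}, {"claw": 1, "tx": 0, "ty": 0, "tz": 0, "ax": 0, "ay": 0, "az": 0}, {"claw": 1, "tx": 0, "ty": 0, "tz": 0, "ax": 0, "ay": 0, "az": 0}, {"claw": 1, "tx": 0, "ty": 0, "tz": 0, "ax": 0, "ay": 0, "az": 0}, {"claw": 1, "tx": 0, "ty": 0, "tz": 0, "ax": 0, "ay": 0, "az": 0}, {"claw": 1, "tx": 0, "ty": 0, "tz": 0, "ax": 0, "ay": 0, "az": 0}]'

```text
clock: 28.6
tcp_pos: [0.4809, 0.2496, 0.217]
orientation: [3.139, 0.079, 0.002]
contact_force: [-0.2, -3.4, 7.7]
grip_width: 0.0415
gripper_force: 29.4
```

Emit:
arm_command --plan '[{"claw": 1, "tx": 0, "ty": 0, "tz": -0.002, "ax": 0, "ay": 0, "az": 0}, {"claw": 1, "tx": 0, "ty": 0, "tz": -0.004, "ax": 0, "ay": 0, "az": 0}, {"claw": 1, "tx": 0, "ty": 0, "tz": -0.008, "ax": 0, "ay": 0, "az": 0}, {"claw": 1, "tx": 0, "ty": 0, "tz": -0.01, "ax": 0, "ay": 0, "az": 0}, {"claw": 1, "tx": 0, "ty": 0, "tz": -0.012, "ax": 0, "ay": 0, "az": 0}, {"claw": 1, "tx": 0, "ty": 0, "tz": -0.012, "ax": 0, "ay": 0, "az": 0}, {"claw": 1, "tx": 0, "ty": 0, "tz": -0.012, "ax": 0, "ay": 0, "az": 0}, {"claw": 1, "tx": 0, "ty": 0, "tz": -0.01, "ax": 0, "ay": 0, "az": 0}, {"claw": 1, "tx": 0, "ty": 0, "tz": -0.006, "ax": 0, "ay": 0, "az": 0}, {"claw": 1, "tx": 0, "ty": 0, "tz": 0, "ax": 0, "ay": 0, "az": 0}]'

```text
clock: 29.43
tcp_pos: [0.4808, 0.2506, 0.2937]
orientation: [-3.139, -0.08, -0.004]
contact_force: [-0.3, 0.0, -0.9]
grip_width: 0.0414
gripper_force: 30.8
```

```bash
python3 s.py
python3 - <<'E'
from m import *
img=r.grab_frame('side'); save(img,'side9.png')
for n in ['shroud','knob','mat']:
    for d in r.tip_of(n,'side')[:2]: print(n,round(d['confidence'],2),world('side',d['location']))
save(r.grab_frame('top'),'top9.png')
for n in ['shroud','knob','mat']:
    for d in r.tip_of(n,'top')[:2]: print(n,round(d['confidence'],2),world('top',d['location']))
E
```

```text
29.4333 [0.4808 0.2506 0.2937] [-3.1394 -0.0802 -0.0041] yaw 0.0511 F [-0.2704  0.0102 -0.921 ] M [0.0045 0.0032 0.0659]
shroud 0.79 [0.4818 0.2502 0.1097]
knob 0.58 [0.5143 0.4031 0.0021]
knob 0.42 [0.4796 0.2468 0.0028]
mat 0.91 [0.4931 0.3889 0.0001]
mat 0.62 [0.5131 0.0808 0.0645]
shroud 0.46 [0.4809 0.2508 0.1111]
knob 0.85 [ 0.4323  0.1365 -0.0015]
knob 0.52 [0.5209 0.4047 0.0057]
mat 0.78 [ 0.49    0.3874 -0.0024]
```

Emit:
arm_command --plan '[{"claw": 1, "tx": -0.0021, "ty": -0.012, "tz": 0, "ax": 0, "ay": 0, "az": 0}, {"claw": 1, "tx": -0.0038, "ty": -0.022, "tz": 0, "ax": 0, "ay": 0, "az": 0}, {"claw": 1, "tx": -0.0045, "ty": -0.026, "tz": 0, "ax": 0, "ay": 0, "az": 0}, {"claw": 1, "tx": -0.0045, "ty": -0.026, "tz": 0, "ax": 0, "ay": 0, "az": 0}, {"claw": 1, "tx": -0.0038, "ty": -0.022, "tz": 0, "ax": 0, "ay": 0, "az": 0}, {"claw": 1, "tx": -0.003, "ty": -0.0168, "tz": 0, "ax": 0, "ay": 0, "az": 0}, {"claw": 1, "tx": 0, "ty": 0, "tz": 0.004, "ax": 0, "ay": 0, "az": 0}, {"claw": 1, "tx": 0, "ty": 0, "tz": 0.012, "ax": 0, "ay": 0, "az": 0}, {"claw": 1, "tx": 0, "ty": 0, "tz": 0.02, "ax": 0, "ay": 0, "az": 0}, {"claw": 1, "tx": 0, "ty": 0, "tz": 0.02, "ax": 0, "ay": 0, "az": 0}]'

```text
clock: 30.67
tcp_pos: [0.4527, 0.3728, 0.2346]
orientation: [3.14, 0.078, 0.001]
contact_force: [0.2, 0.1, -0.5]
grip_width: 0.0416
gripper_force: 30.8
```

Emit:
arm_command --plan '[{"claw": 1, "tx": 0, "ty": 0, "tz": 0.016, "ax": 0, "ay": 0, "az": 0}, {"claw": 1, "tx": 0, "ty": 0, "tz": 0.012, "ax": 0, "ay": 0, "az": 0}, {"claw": 1, "tx": 0, "ty": 0, "tz": 0.008, "ax": 0, "ay": 0, "az": 0}, {"claw": 1, "tx": 0, "ty": 0, "tz": 0.005, "ax": 0, "ay": 0, "az": 0}, {"claw": 1, "tx": 0, "ty": 0, "tz": 0.003, "ax": 0, "ay": 0, "az": 0}, {"claw": 1, "tx": 0, "ty": 0, "tz": 0.003, "ax": 0, "ay": 0, "az": 0}, {"claw": 1, "tx": 0, "ty": 0, "tz": 0.002, "ax": 0, "ay": 0, "az": 0}, {"claw": 1, "tx": 0, "ty": 0, "tz": 0, "ax": 0, "ay": 0, "az": 0}, {"claw": 1, "tx": 0, "ty": 0, "tz": 0, "ax": 0, "ay": 0, "az": 0}, {"claw": 1, "tx": 0, "ty": 0, "tz": 0, "ax": 0, "ay": 0, "az": 0}]'

```text
clock: 31.5
tcp_pos: [0.4524, 0.3739, 0.1874]
orientation: [-3.14, -0.081, -0.001]
contact_force: [-0.9, -0.3, -0.8]
grip_width: 0.0412
gripper_force: 30.8
```

Emit:
arm_command --plan '[{"claw": 1, "tx": 0, "ty": 0, "tz": 0.0005, "ax": 0, "ay": 0, "az": 0}, {"claw": 1, "tx": 0, "ty": 0, "tz": 0.0005, "ax": 0, "ay": 0, "az": 0}, {"claw": 1, "tx": 0, "ty": 0, "tz": 0.0005, "ax": 0, "ay": 0, "az": 0}, {"claw": 1, "tx": 0, "ty": 0, "tz": 0.0003, "ax": 0, "ay": 0, "az": 0}, {"claw": 1, "tx": 0, "ty": 0, "tz": 0, "ax": 0, "ay": 0, "az": 0}, {"claw": 1, "tx": 0, "ty": 0, "tz": 0, "ax": 0, "ay": 0, "az": 0}, {"claw": 1, "tx": 0, "ty": 0, "tz": 0, "ax": 0, "ay": 0, "az": 0}, {"claw": 1, "tx": 0, "ty": 0, "tz": 0, "ax": 0, "ay": 0, "az": 0}, {"claw": 1, "tx": 0, "ty": 0, "tz": 0, "ax": 0, "ay": 0, "az": 0}, {"claw": 1, "tx": 0, "ty": 0, "tz": 0, "ax": 0, "ay": 0, "az": 0}]'

```text
clock: 32.33
tcp_pos: [0.4524, 0.374, 0.186]
orientation: [3.141, 0.081, 0.001]
contact_force: [-1.0, -1.2, 8.0]
grip_width: 0.0415
gripper_force: 31.5
```

Emit:
arm_command --squeeze 20 --plan '[{"claw": 1, "tx": 0, "ty": 0, "tz": -0.0005, "ax": 0, "ay": 0, "az": 0}, {"claw": 0.4, "tx": 0, "ty": 0, "tz": 0, "ax": 0, "ay": 0, "az": 0}, {"claw": 0.2, "tx": 0, "ty": 0, "tz": 0, "ax": 0, "ay": 0, "az": 0}, {"claw": 0.1, "tx": 0, "ty": 0, "tz": 0, "ax": 0, "ay": 0, "az": 0}, {"claw": 0.1, "tx": 0, "ty": 0, "tz": 0, "ax": 0, "ay": 0, "az": 0}, {"claw": 0.1, "tx": 0, "ty": 0, "tz": 0, "ax": 0, "ay": 0, "az": 0}, {"claw": 0.1, "tx": 0, "ty": 0, "tz": -0.015, "ax": 0, "ay": 0, "az": 0}, {"claw": 0.1, "tx": 0, "ty": 0, "tz": -0.03, "ax": 0, "ay": 0, "az": 0}, {"claw": 0.1, "tx": 0, "ty": 0, "tz": -0.035, "ax": 0, "ay": 0, "az": 0}, {"claw": 0.1, "tx": 0, "ty": 0, "tz": -0.035, "ax": 0, "ay": 0, "az": 0}]'

```text
clock: 33.17
tcp_pos: [0.452, 0.3736, 0.3012]
orientation: [3.14, 0.081, -0.003]
contact_force: [0.0, 0.0, 0.2]
grip_width: 0.0771
gripper_force: 0.0
```

```bash
python3 s.py
python3 - <<'E'
from m import *
t=r.grab_frame('top'); 
for n in ['shroud','knob','puller','driver_set','blue_marker','tape_measure']:
    for d in r.tip_of(n,'top')[:2]: print(n,round(d['confidence'],2),world('top',d['location']))
o=r.get_obs(); w=r.grab_frame('wrist'); s=r.grab_frame('side')
k=lambda i:cv2.resize(i,None,fx=3,fy=3,interpolation=cv2.INTER_CUBIC)
a=k(s[150:300,270:410]); b=w[:400,150:500]; b=np.vstack([b,np.zeros((50,350,3),np.uint8)])
save(np.hstack([a,b]),'c9.png')
E
```

```text
33.1667 [0.452  0.3736 0.3012] [ 3.1396  0.0811 -0.0026] yaw 0.0516 F [0.009  0.0446 0.2373] M [ 0.0296 -0.0365  0.0368]
shroud 0.69 [0.4517 0.3736 0.0039]
puller 0.37 [0.5118 0.083  0.0013]
driver_set 0.71 [ 0.5998  0.2792 -0.0019]
blue_marker 0.52 [0.3824 0.2693 0.0024]
tape_measure 0.74 [0.2918 0.4268 0.0004]
```

View pics/c9.png

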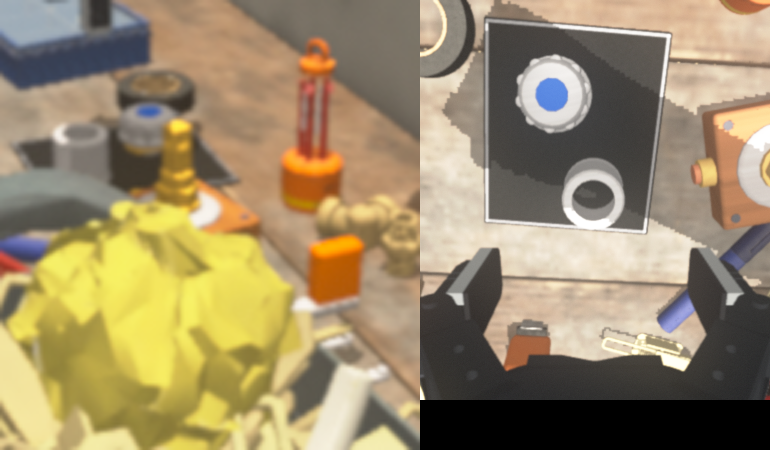

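Both parts stand upright on the mat, knob at (551,93) and shroud at (593,195). The puller stands on the bench, the bystanders haven't moved, and the gripper is clear. Handing in.

```bash
python3 -c "
from bench import r
print(r.hand_in())"
```

```text
the job is handed in; nothing more can be done
None
```

The job is handed in after about 33 s of robot time: the knob and the shroud stand upright on the mat, the puller stands on its fork on the bench, and the bystanders are where they started; no verdict came back.

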